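# Crank the tray across to the empty bay

## Task

Turn the hand crank of the shuttle until its blue tray of steel bushings stands squarely in front of the empty docking bay, so that it could slide straight in between the bay's sides, then let go. Move the tray only by the crank, never by pushing the tray itself, and leave the other things on the table where they are.

Things in the scene. Friction and masses are not known exactly. Their poses are not given: they have to be found in the camera images.
- shuttle: hand-cranked shuttle fixed to the table: grey base plate 250 x 380 x 12 mm, two rails along its y, grey gear case (up to z = 143 mm) whose 115 x 105 mm top face slopes 35 deg towards the robot. Origin on the table straight under the point, at z = 110 mm, where the crank axis leaves that face; x points from crank to rails (away from the robot), z up.
- crank (a joint): crank angle (rad), positive anticlockwise seen looking down onto the sloping face; range -11.4 to 11.4. Each positive full turn moves the tray 70 mm to the shuttle's +y, each negative one 70 mm to its -y; at 0 the tray is in the middle. Stiff (about 4 N at the grip); stays where it is left.
- crank_grip (a point): where to hold the crank's black grip, 52 mm from the crank axis. z: parallel to that axis, out of the sloping face, 35 deg from vertical, leaning to the robot; x: radially outwards. The grip is a flat-sided bar rigid with the crank arm (it does not spin): 28 mm along x, 16 along y, 50 along z; it ends 18 mm above this point and meets the steel arm 32 mm below it.
- crank_hub (a point): fixed point on the crank axis, 63 mm out from the sloping face, in free air 31 mm above the crank arm: crank_grip circles round it in the plane across the axis. Axes as the shuttle's (not tilted).
- tray_mid (a point): centre of the top of the blue tray of small steel bushings that rides on the rails: 85 mm (x) by 90 mm (y, along the rails) by 45 mm, rim at z = 95 mm. Axes as the shuttle's.
- bay_empty: the docking bay without a tray: steel, behind the rails, open to the front (-x) and top, 105 x 114 mm, floor at z = 48 mm, sides up to 106 mm, 106 mm between them (8 mm to spare each side of the tray). Origin on the table under the middle of its open front edge, axes as the shuttle's.
- bay_full: the other, identical bay, which already holds a blue tray with black rubber rings. Which bay is left and which right varies. Origin and axes as for bay_empty.
- bushing_a: loose steel bushing, 38 mm across, 28 mm high, standing on the shuttle's base plate beside the gear case; origin under its centre
- bushing_b: another such bushing on the other side of the gear case
- collar: loose black rubber collar, 60 mm across, 16 mm high, on the table; origin under its centre
- oil_bottle: loose white bottle, 54 mm across, 130 mm high; origin under its centre
- screwdriver: loose screwdriver lying on the table along its x axis
- ledger: green ledger lying flat, 210 x 150 x 22 mm; origin under its centre
- caliper: steel caliper lying flat, 170 mm long along its x axis, 10 mm thick; origin under its bar's middle
Not all that is in view belongs to the job. Leave any red look-alike of the bay_empty alone.

How it is judged:
At the end, for the whole second after the job is handed in: the tray's middle is within 8 mm, along the rails, of the middle of the empty bay, and the crank is at rest (y of tray_mid in the frame of bay_empty between -0.008 and 0.008 m and velocity of joint crank between -0.05 and 0.05 rad/s); the robot touches nothing.
It fails at once if the tray itself is pushed by the robot (over 1 N) (contact force between any of the arm, the fingers and tray above 1 N).
It fails at once if another thing on the table is moved by more than 20 mm (distance of any of bushing_a, bushing_b, collar, oil_bottle, screwdriver, ledger, caliper from where it was at the start of the episode above 0.02 m).
It also fails if it takes over 72 s, if anything falls off the work surface, if the arm or the gripper's body presses on something with over 40 N, if the wrist force passes 120 N, or if a joint passes its speed limit or range.

## Robot

A 7-joint arm with a two-finger parallel gripper is mounted at the origin on the work surface. World frame = base frame: x ahead of the robot, y to its left, z up, the work surface at z = 0. Lengths are in m, angles in rad, forces in N, time in s.
With the tool pointing down it reaches from about 0.4 to 0.875 m from the base axis. Payload 4.4 kg.
Tool frame: the origin (TCP) lies between the finger pads; the fingertips stand 22 mm ahead of it and the grasp point (between the pads) lies 3 mm ahead of it (ctrl.nose_length is the distance from the TCP to the fingertips, in m); x points along the fingers, y is the direction in which the jaws open and shut, and the axes are right-handed (so a half turn about x gives the same grasp; the last joint's range is limited). The gripper opens to 85 mm and grips with 20 to 120 N. Pads are 22 mm wide; open, the fingers measure 114 mm over their backs; the gripper's body (76 mm by 85 mm) begins 54 mm behind the grasp point. The pads swing forward as they close: fully open they stand 13 mm farther back than shut.
Start: joints at [-1.349, 0.628, 0.038, 1.517, -0.027, 0.996, -0.02], TCP at [0.184, 0.623, 0.253] pointing down, gripper open.
Joint ranges: [-3.06, 3.06], [-0.37, 2.12], [-1.25, 1.32], [0.18, 2.47], [-1.1, 4.24], [0.23, 1.98], [-2.94, 2.94]. Speed limits (rad/s): [2.57, 2.57, 3.14, 3.14, 3.14, 3.14, 3.14].

## Interface

Orientations are given as a unit quaternion [w, x, y, z].
In Python, from station import readout, eyes, ctrl, models gives the robot as it stands.
- The arm moves only by the tool send_rows, never from a script. Its argument "commands" is a list of rows, each a list of 7 numbers: the turn, a rotation vector about the tool's x, y, z in rad, then the shift along the tool's x, y, z in cm, then the finger opening in cm, from 0 to 8.54. In form: [[rx, ry, rz, x, y, z, gripper], ...]. A call has exactly 10 rows; each row shifts and turns the commanded pose from where the row before left it, along the tool's axes as they then stand; what a row does not reach is not made up. A row lasts 1/12 s, in which the tool goes at most 41.7 mm and 7.16 degrees, less where a joint would pass 70% of its speed; a pose out of reach is approached as far as the arm can. A call is refused whole if a number of a shift passes 4.17 or a number of a turn 0.125, either way. A call with a gripper value outside its range is refused whole. The fingers move at their own pace and stop on an object; the grip force is fixed at half the most. Time passes only in rows, so rows that do not move let the fingers close, or fill a call up. It gives the time, the measured TCP pose, the force and the opening at its end, in the units of the state.
- readout.state(): the state, without advancing time (a new reading comes with each control period).
- eyes.grab_frame(name): name is "side" or "top" or "wrist"; returns the picture (384x512x3 uint8, red, green, blue); there is no depth.
- eyes.camera_model(name): a dict with "intrinsics" (3x3 intrinsics, pixels), "rvec" (rotation vector, rad) and "tvec" (3), from world to camera coordinates, as OpenCV has them. Camera axes: x right, y down, z forward; pixel columns grow to the right and rows downward; lengths in m; the calibration is good to about 2 mm. The wrist camera is an equidistant fisheye: a pixel r from the principal point sees the ray r / f radians off the axis. A picture is of the moment at which its call begins: read the wrist's pose just before it. camera_model takes no time and is no camera call; for the wrist camera it gives the pose at the moment of the call.
- ctrl.sign_off(): hands the job in, once; it reports no verdict.
Trained networks look in the newest picture that a camera, given by its name, has taken for a name from the list of things; names that differ only in an ending like _2 or _b are one class to them, and where a whole thing is asked for, a point or a joint stands for the part that bears it (a point fixed in the world has none). Each returns a list of dicts, best first, with "conf" (0 to 1); they miss things now and then, are a little off and sometimes report something else, mostly with a low value. They report only what shows in the picture. A call takes as long as a camera call. They do not tell look-alikes from the thing itself.
- models.trace(camera, query): "pixels" (384x512 bool, what is visible of it) and "extent" ([left, top, width, height] in pixels, round what is visible of it).
- models.landmark_of(camera, query): "position" ([column, row] in pixels: a listed point, or the origin of a listed thing).
The state is a dict: "time": time; "joint_positions": joint angles; "qvel": joint speeds; "tau": joint torques, N m; "tool_pos": TCP position; "eef_rot": TCP orientation; "ft_force": force on the tool from outside, world axes, zero at the start; "moment": the same for the moment, N m; "finger_gap": opening from 0.0 (shut) to 1.0 (fully open).
Only numpy, scipy, OpenCV 4.12 (cv2) and the standard library are available. Lean on these libraries where they do the work, as an engineer would, in place of code of your own. Each camera call takes 0.05 s, during which the arm holds its last target. There are 200 camera calls.

## Working session

There is one attempt and no reset: what is moved stays moved. The work goes in short steps, Python scripts to look and compute and a tool call to move; the robot and the scene stay as the last step left them, time stands still between calls to the robot, and variables do not carry over. Pictures are saved under pics/ and viewed, about 8 in all and at most 12, crops included, and the job is handed in when it is done.

Besides the shell and the picture viewer there is one more tool, called after "Call:" in YAML: its name, and indented under it one key for each argument. send_rows: Moves the arm, as the interface text tells. Its arguments: {"type":"object","properties":{"commands":{"type":"array"}},"required":["commands"]}

```bash
mkdir -p pics; ls; cat > h.py <<'E'
import numpy as np, cv2
from scipy.spatial.transform import Rotation as R
from station import readout, eyes, ctrl, models
def cam(n):
    m=eyes.camera_model(n); return np.array(m['intrinsics']),R.from_rotvec(np.ravel(m['rvec'])),np.ravel(m['tvec'])
def proj(n,P):
    K,r,t=cam(n); p=(r.apply(np.atleast_2d(P))+t)@K.T; return p[:,:2]/p[:,2:]
def ray(n,px):
    K,r,t=cam(n); d=np.linalg.inv(K)@[px[0],px[1],1]; return r.inv().apply(-t),r.inv().apply(d)
def atz(n,px,z):
    o,d=ray(n,px); return o+d*(z-o[2])/d[2]
def tri(a,b):
    (o1,d1),(o2,d2)=ray('side',a),ray('top',b); d1/=np.linalg.norm(d1);d2/=np.linalg.norm(d2)
    A=np.c_[d1,-d2]; s=np.linalg.lstsq(A,o2-o1,rcond=None)[0]; p,q=o1+d1*s[0],o2+d2*s[1]
    return (p+q)/2,np.linalg.norm(p-q)
E
python3 - <<'E'
from h import *
im={n:eyes.grab_frame(n) for n in('side','top')}
for n in im: cv2.imwrite(f'pics/{n}0.png',im[n][:,:,::-1]); K,r,t=cam(n); print(n,r.inv().apply(-t).round(3))
for q in['shuttle','crank','crank_grip','crank_hub','tray_mid','bay_empty','bay_full','bushing_a','oil_bottle','collar','ledger','caliper']:
    for n in im:
        print(q,n,[(np.round(d['position']).tolist(),round(d['conf'],2)) for d in models.landmark_of(n,q)[:3]])
print(readout.state())
E
```

```text
pics
side [ 0.314 -0.961  0.694]
top [ 0.362 -0.006  1.15 ]
shuttle side [([271.0, 240.0], 0.6), ([282.0, 369.0], 0.47)]
shuttle top [([261.0, 190.0], 0.69)]Traceback (most recent call last):
  File "<stdin>", line 6, in <module>
ValueError: it knows: bay_empty, bay_full, bushing, caliper, collar, crank_grip, crank_hub, ledger, oil_bottle, screwdriver, shuttle, tray_mid
```

View pics/side0.png

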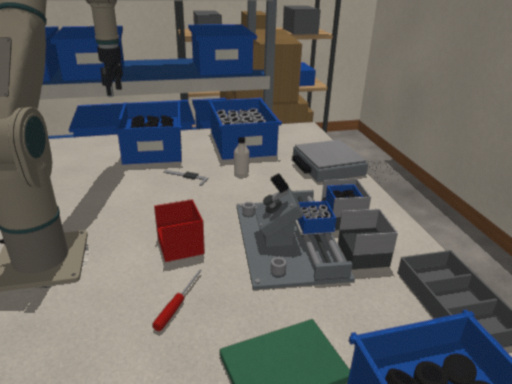

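View pics/top0.png

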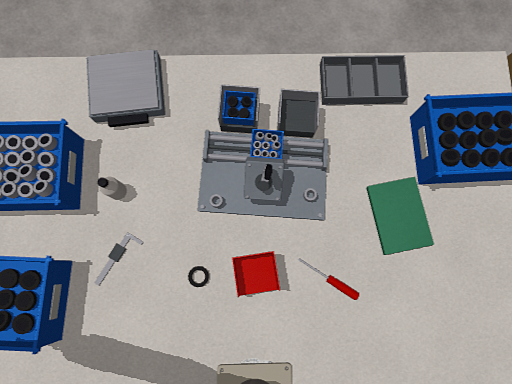

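The side view shows the shuttle around (290,235), with the empty bay at (365,235). In the top view the tray is at (267,143), the empty bay is to the right at (298,112), i.e. towards -y, and the grip is near (268,170). The red box is a decoy.

```bash
python3 - <<'E'
from h import *
im={n:eyes.grab_frame(n) for n in('side','top')}
L={}
for q in['shuttle','crank_grip','crank_hub','tray_mid','bay_empty','bay_full','bushing','oil_bottle']:
    for n in im:
        r=models.landmark_of(n,q)[:3]; L[q,n]=r
        print(q,n,[(np.round(d['position'],1).tolist(),round(d['conf'],2)) for d in r])
    if L[q,'side'] and L[q,'top']: p,e=tri(L[q,'side'][0]['position'],L[q,'top'][0]['position']); print('   ',p.round(4),e.round(4))
s=readout.state();print(s['time'],s['tool_pos'],s['eef_rot'],s['finger_gap'])
for n,(x,y,w,h) in {'side':(220,165,190,125),'top':(185,80,155,145)}.items():
    cv2.imwrite(f'pics/{n}c.png',cv2.resize(im[n][y:y+h,x:x+w,::-1],None,fx=4 if n=='side' else 4,fy=4,interpolation=cv2.INTER_CUBIC))
E
```

```text
shuttle side [([272.8, 241.8], 0.67)]
shuttle top [([262.5, 191.2], 0.85)]
    [ 0.5975 -0.0394 -0.0036] 0.0048
crank_grip side [([273.1, 183.4], 0.59), ([249.6, 214.9], 0.27)]
crank_grip top [([268.8, 169.3], 0.49)]
    [ 0.6014 -0.0493  0.1877] 0.0235
crank_hub side [([259.2, 192.3], 0.61)]
crank_hub top [([262.1, 188.4], 0.91), ([214.4, 200.9], 0.15)]
    [ 0.5645 -0.0328  0.155 ] 0.0119
tray_mid side [([314.6, 209.8], 0.92)]
tray_mid top [([265.7, 143.8], 0.74), ([400.5, 215.5], 0.69), ([311.6, 195.8], 0.33)]
    [ 0.7115 -0.0485  0.0929] 0.0037
bay_empty side [([343.9, 254.6], 0.84), ([157.9, 250.5], 0.59), ([277.9, 267.3], 0.49)]
bay_empty top [([294.2, 134.6], 0.86), ([257.5, 291.7], 0.69)]
    [ 0.7683 -0.1413  0.0041] 0.0057
bay_full side [([323.8, 221.0], 0.55)]
bay_full top [([237.5, 133.7], 0.83), ([293.3, 133.7], 0.39)]
    [ 0.7799  0.0349 -0.0057] 0.0017
bushing side [([278.7, 270.1], 0.62), ([179.7, 299.7], 0.54), ([246.2, 213.7], 0.5)]
bushing top [([218.5, 201.9], 0.47)]
    [ 0.6382  0.1094 -0.2359] 0.0654
oil_bottle side [([237.6, 171.4], 0.58)]
oil_bottle top [([118.4, 191.2], 0.72)]
    [0.5955 0.3956 0.0016] 0.0143
1.1 [0.18450448 0.62329024 0.2533286 ] [ 0.69979845  0.10142212  0.69979704 -0.10138926] 1.0046296872771818
```

View pics/sidec.png

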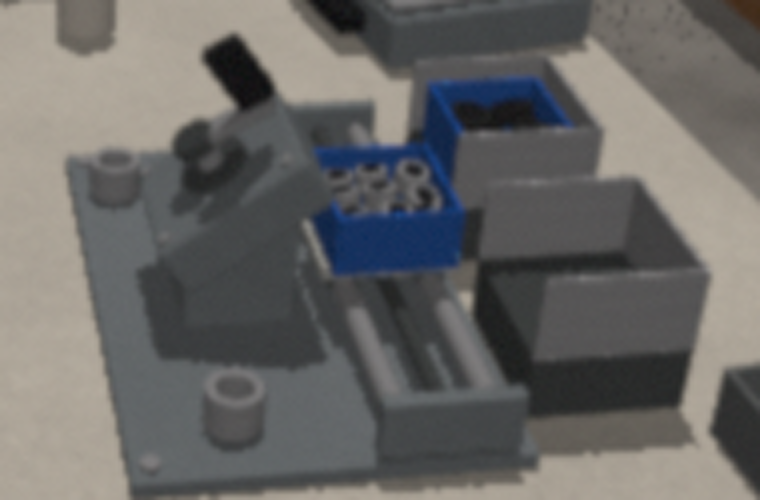

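View pics/topc.png

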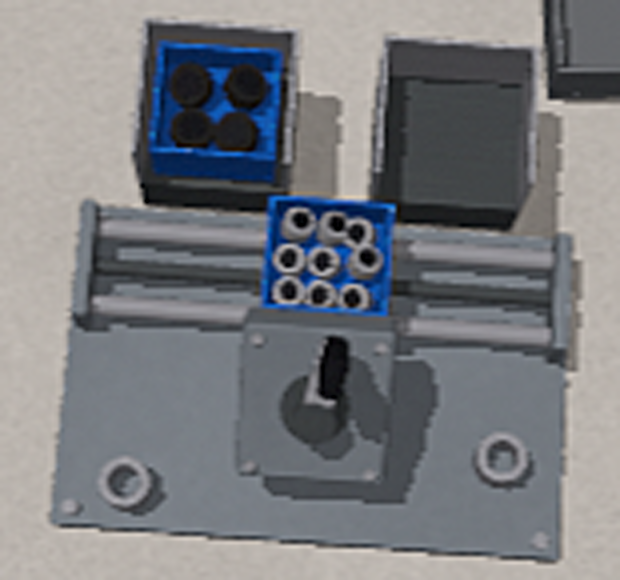

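The crops agree with the detections. The grip stands on the uphill side, slightly towards -y, and the empty bay is at -y. Next I fit a consistent scene model.

```bash
cat > fit.py <<'E'
from h import *
from scipy.optimize import least_squares
C,S=np.cos(np.radians(35)),np.sin(np.radians(35))
U,V,N=np.array([C,0,S]),np.array([0,1,0]),np.array([-S,0,C])
HUB=np.array([0,0,.110])+.063*N
def pts(p):
    x,y,yaw,phi,tx,ty,bx,by,fy,cx=p
    G=HUB+.052*(np.cos(phi)*U+np.sin(phi)*V)
    L=dict(shuttle=[0,0,0],crank_hub=HUB,crank_grip=G,tip=G+.018*N,tray_mid=[tx,ty,.095],bay_empty=[bx,by,0],bay_full=[bx,fy,0],
      c1=[cx,.19,.012],c2=[cx,-.19,.012])
    r=R.from_euler('z',yaw)
    return {k:r.apply(v)+[x,y,0] for k,v in L.items()}
def fit(obs):
    def f(p):
        P=pts(p); return np.concatenate([(proj(n,P[k])[0]-px)*w for k,n,px,w in obs])
    s=least_squares(f,[.6,-.04,-.07,-.2,.115,-.01,.17,-.1,.07,-.13],loss='soft_l1',f_scale=1.5); return s.x,f(s.x).reshape(-1,2)
E
python3 - <<'E'
from fit import *
O=[('shuttle','side',[272.8,241.8],.5),('shuttle','top',[262.5,191.2],.5),
('crank_hub','side',[259.2,192.3],.3),('crank_hub','top',[262.1,188.4],.5),
('crank_grip','side',[273.1,183.4],.3),('crank_grip','top',[268.8,169.3],.5),
('tip','side',[220+223/4,165+46/4],1),('tip','top',[185+337/4,80+342/4],1),
('tray_mid','side',[314.6,209.8],.6),('tray_mid','top',[185+330/4,80+254/4],1),('tray_mid','top',[265.7,143.8],.5),
('bay_empty','side',[343.9,254.6],.6),('bay_empty','top',[294.2,134.6],.6),
('bay_full','side',[323.8,221],.5),('bay_full','top',[237.5,133.7],.6),
('c1','top',[185+50/4,80+522/4],1),('c2','top',[185+558/4,80+560/4],1)]
x,r=fit(O); print(x.round(4)); 
for o,e in zip(O,r): print(o[0],o[1],(e/o[3]).round(1))
np.save('fit.npy',x)
P=pts(x); print({k:v.round(4) for k,v in P.items()})
rz=R.from_euler('z',x[2]); n=rz.apply(N); er=rz.apply(np.cos(x[3])*U+np.sin(x[3])*V)
Rt=np.c_[-n,np.cross(n,er),er]; s=readout.state(); q=np.array(s['eef_rot']); R0=R.from_quat(q[[1,2,3,0]])
print('R0\n',R0.as_matrix().round(3),'\nRt\n',Rt.round(3)); 
for sg in(1,-1):
    T=R.from_matrix(Rt*[1,sg,sg]); print(sg,'rotvec tool',(R0.inv()*T).as_rotvec().round(3))
print('pre120',P['crank_grip']+.120*n, s['joint_positions'])
E
```

```text
[ 0.603  -0.0401 -0.0917 -0.2079  0.1098 -0.0024  0.1714 -0.0847  0.0895
 -0.0842]
shuttle side [ 1.2 -1. ]
shuttle top [ 0.3 -2.8]
crank_hub side [ 3.7 -2.1]
crank_hub top [1.3 0.8]
crank_grip side [ 7.2 -2.1]
crank_grip top [0.1 1.9]
tip side [ 0.7 -0.2]
tip top [-0.3  8.2]
tray_mid side [ 1.5 -0.1]
tray_mid top [-0.5  0.5]
tray_mid top [1.3 0.2]
bay_empty side [-0.1  0.8]
bay_empty top [-0.6  2.1]
bay_full side [ 1.3 -1.5]
bay_full top [ 0.3 -1. ]
c1 top [-0.3  0.3]
c2 top [ 0.3 -0.3]
{'shuttle': array([ 0.603 , -0.0401,  0.    ]), 'crank_hub': array([ 0.5671, -0.0368,  0.1616]), 'crank_grip': array([ 0.6076, -0.0513,  0.1908]), 'tip': array([ 0.5973, -0.0503,  0.2055]), 'tray_mid': array([ 0.7122, -0.0525,  0.095 ]), 'bay_empty': array([ 0.766 , -0.1402,  0.    ]), 'bay_full': array([0.782 , 0.0334, 0.    ]), 'c1': array([0.5366, 0.1568, 0.012 ]), 'c2': array([ 0.5018, -0.2216,  0.012 ])}
R0
 [[ 0.     0.284  0.959]
 [ 0.     0.959 -0.284]
 [-1.     0.    -0.   ]] 
Rt
 [[ 0.571  0.258  0.779]
 [-0.053  0.959 -0.279]
 [-0.819  0.118  0.561]]
1 rotvec tool [ 0.011 -0.598  0.123]
-1 rotvec tool [-2.985 -0.189 -0.922]
pre120 [ 0.53904249 -0.04496966  0.28908862] [-1.34878715  0.62838536  0.03852369  1.51738367 -0.0269767   0.99629614
 -0.01997062]
```

Call:
send_rows:
  commands:
    - [0, 0, 0, -0.4, -1.8, 1.77, 8]
    - [0, 0, 0, -0.4, -1.8, 1.77, 8]
    - [0, 0, 0, -0.4, -1.8, 1.77, 8]
    - [0, 0, 0, -0.4, -1.8, 1.77, 8]
    - [0, 0, 0, -0.4, -1.8, 1.77, 8]
    - [0, 0, 0, -0.4, -1.8, 1.77, 8]
    - [0, 0, 0, -0.4, -1.8, 1.77, 8]
    - [0, 0, 0, -0.4, -1.8, 1.77, 8]
    - [0, 0, 0, -0.4, -1.8, 1.77, 8]
    - [0, 0, 0, -0.4, -1.8, 1.77, 8]

```text
time: 1.93
tool_pos: [0.3036, 0.3993, 0.2937]
eef_rot: [0.7, 0.102, 0.7, -0.101]
ft_force: [0.2, -0.7, 0.0]
finger_gap: 0.937
```

Call:
send_rows:
  commands:
    - [0, 0, 0, 0, -1.8, 1.77, 8]
    - [0, 0, 0, 0, -1.8, 1.77, 8]
    - [0, 0, 0, 0, -1.8, 1.77, 8]
    - [0, 0, 0, 0, -1.8, 1.77, 8]
    - [0, 0, 0, 0, -1.8, 1.77, 8]
    - [0, 0, 0, 0, -1.8, 1.77, 8]
    - [0, 0, 0, 0, -1.8, 1.77, 8]
    - [0, 0, 0, 0, -1.8, 1.77, 8]
    - [0, 0, 0, 0, -1.8, 1.77, 8]
    - [0, 0, 0, 0, -1.8, 1.77, 8]

```text
time: 2.77
tool_pos: [0.4222, 0.1765, 0.2936]
eef_rot: [0.7, 0.102, 0.7, -0.101]
ft_force: [0.2, 0.1, -0.9]
finger_gap: 0.935
```

Call:
send_rows:
  commands:
    - [0, 0, 0, 0, -1.8, 1.77, 8]
    - [0, 0, 0, 0, -1.8, 1.77, 8]
    - [0, 0, 0, 0, -1.8, 1.77, 8]
    - [0, 0, 0, 0, -1.8, 1.77, 8]
    - [0, 0, 0, 0, -1.8, 1.77, 8]
    - [0, 0, 0, 0, -1.8, 1.77, 8]
    - [0, 0, 0, 0, -1.8, 1.77, 8]
    - [0, 0, 0, 0, -1.8, 1.77, 8]
    - [0, 0, 0, 0, -1.8, 1.77, 8]
    - [0, 0, 0, 0, -1.8, 1.77, 8]

```text
time: 3.6
tool_pos: [0.5409, -0.0464, 0.2934]
eef_rot: [0.7, 0.101, 0.7, -0.101]
ft_force: [-0.7, -0.9, -0.1]
finger_gap: 0.934
```

Call:
send_rows:
  commands:
    - [0, -0.1, 0.02, 0, 0, 0, 8]
    - [0, -0.1, 0.02, 0, 0, 0, 8]
    - [0, -0.1, 0.02, 0, 0, 0, 8]
    - [0, -0.1, 0.02, 0, 0, 0, 8]
    - [0, -0.1, 0.02, 0, 0, 0, 8]
    - [0, -0.1, 0.02, 0, 0, 0, 8]
    - [0, 0, 0, 0, 0, 0, 8]
    - [0, 0, 0, 0, 0, 0, 8]
    - [0, 0, 0, 0, 0, 0, 8]
    - [0, 0, 0, 0, 0, 0, 8]

```text
time: 4.43
tool_pos: [0.5374, -0.0343, 0.287]
eef_rot: [0.836, 0.115, 0.532, -0.076]
ft_force: [-1.3, -0.3, 0.9]
finger_gap: 0.936
```

```bash
cat >> fit.py <<'E'
def projw(P,m=None):
    m=m or eyes.camera_model('wrist'); K=np.array(m['intrinsics'])
    return cv2.fisheye.projectPoints(np.asarray(P,float).reshape(-1,1,3),np.ravel(m['rvec']),np.ravel(m['tvec']),K,np.zeros(4))[0].reshape(-1,2)
def bar(x):
    P=pts(x); rz=R.from_euler('z',x[2]); n=rz.apply(N); er=rz.apply(np.cos(x[3])*U+np.sin(x[3])*V); et=np.cross(n,er)
    return np.array([P['crank_grip']+a*.014*er+b*.008*et+c*n for c in(.018,-.032) for a,b in((1,1),(1,-1),(-1,-1),(-1,1))])
def delta(x,flip=1,off=.0,dphi=0):
    P=pts(x); rz=R.from_euler('z',x[2]); n=rz.apply(N); er=rz.apply(np.cos(x[3])*U+np.sin(x[3])*V)
    T=R.from_matrix(np.c_[-n,flip*np.cross(n,er),flip*er]); s=readout.state(); q=np.array(s['eef_rot']); R0=R.from_quat(q[[1,2,3,0]])
    print('q',np.round(s['joint_positions'],2),'t',s['time'])
    print('turn',(R0.inv()*T).as_rotvec().round(3),'shift cm (current axes)',(100*R0.inv().apply(P['crank_grip']+off*n-s['tool_pos'])).round(2),'(target axes)',(100*T.inv().apply(P['crank_grip']+off*n-s['tool_pos'])).round(2))
E
python3 - <<'E'
from fit import *
x=np.load('fit.npy'); m=eyes.camera_model('wrist'); im=eyes.grab_frame('wrist')
for q in('crank_grip','crank_hub','tray_mid'):
    print(q,[(np.round(d['position'],1).tolist(),round(d['conf'],2)) for d in models.landmark_of('wrist',q)[:2]],projw(pts(x)[q],m).round(1))
delta(x)
big=cv2.resize(im[:,:,::-1],(768,576))
b=projw(bar(x),m)*1.5
for i in range(4):
    for j,k in((i,(i+1)%4),(i+4,(i+1)%4+4),(i,i+4)): cv2.line(big,b[j].astype(int),b[k].astype(int),(0,255,0),1)
cv2.imwrite('pics/w1.png',big)
E
```

```text
crank_grip [([248.1, 214.6], 0.8)] [[242.2 225.6]]
crank_hub [([247.4, 159.5], 0.87)] [[242.8 165.4]]
tray_mid [([256.8, 223.4], 0.72)] [[256.6 222.8]]
q [-0.29  0.29  0.39  2.17 -0.46  0.29  1.76] t 4.6333
turn [ 0.012 -0.179  0.002] shift cm (current axes) [11.68 -0.91  2.71] (target axes) [11.98 -0.91  0.59]
```

View pics/w1.png

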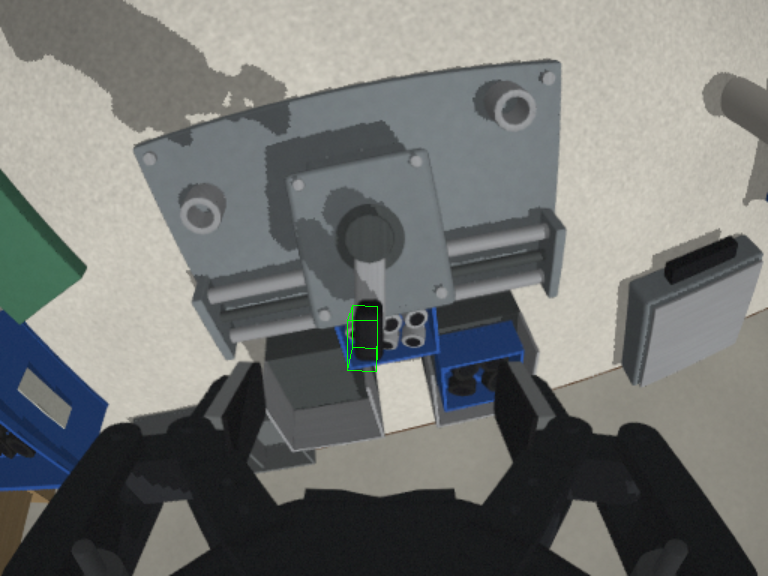

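The wrist view shows the black bar at about (367,330) in the enlarged picture, with the model box a few mm off. I refit with the wrist points. Tilt is 0.18 rad short because joint 6 is near its limit, so I'll advance first.

```bash
cat > refit.py <<'E'
from fit import *
import pickle,os
O=[('shuttle','side',[272.8,241.8],.5),('shuttle','top',[262.5,191.2],.5),
('crank_hub','side',[259.2,192.3],.3),('crank_hub','top',[262.1,188.4],.5),
('crank_grip','side',[273.1,183.4],.3),('crank_grip','top',[268.8,169.3],.5),
('tip','side',[220+223/4,165+46/4],.7),
('tray_mid','side',[314.6,209.8],.6),('tray_mid','top',[185+330/4,80+254/4],1),('tray_mid','top',[265.7,143.8],.5),
('bay_empty','side',[343.9,254.6],.6),('bay_empty','top',[294.2,134.6],.6),
('bay_full','side',[323.8,221],.5),('bay_full','top',[237.5,133.7],.6),
('c1','top',[185+50/4,80+522/4],1),('c2','top',[185+558/4,80+560/4],1)]
W=pickle.load(open('w.pkl','rb')) if os.path.exists('w.pkl') else []
def look(qs=('crank_grip','crank_hub','tray_mid','shuttle','bay_empty','bay_full')):
    m=eyes.camera_model('wrist'); im=eyes.grab_frame('wrist')
    for q in qs:
        d=models.landmark_of('wrist',q)
        if d and d[0]['conf']>.5: W.append((q,m,d[0]['position'],1.))
    pickle.dump(W,open('w.pkl','wb')); return im,m
def refit():
    def f(p):
        P=pts(p); return np.concatenate([(proj(n,P[k])[0]-px)*w for k,n,px,w in O]+[(projw(P[k],m)[0]-px)*w for k,m,px,w in W])
    s=least_squares(f,np.load('fit.npy'),loss='soft_l1',f_scale=1.5); r=f(s.x).reshape(-1,2)
    for o,e in zip(O+W,r): print(o[0],o[1] if isinstance(o[1],str) else 'W',(e/o[3]).round(1),end='; ')
    np.save('fit2.npy',s.x); print('\n',s.x.round(4),{k:pts(s.x)[k].round(4) for k in('crank_hub','crank_grip','tray_mid','bay_empty')}); return s.x
E
python3 - <<'E'
from refit import *
look(); x=refit(); delta(x,off=.04)
E
```

```text
shuttle side [-1.  -1.5]; shuttle top [-0.7 -1.1]; crank_hub side [ 1.4 -2.4]; crank_hub top [0.2 2.8]; crank_grip side [ 4.8 -2.9]; crank_grip top [-1.7  3.7]; tip side [-1.6 -1. ]; tray_mid side [ 2.2 -0.5]; tray_mid top [-1.  -0.3]; tray_mid top [ 0.8 -0.6]; bay_empty side [-0.5  1.1]; bay_empty top [-0.3  2.5]; bay_full side [ 0.6 -0.5]; bay_full top [1.8 0.2]; c1 top [-1.  1.]; c2 top [-0.3 -1.2]; crank_grip W [-0.2  2. ]; crank_hub W [ 0.4 -0.6]; tray_mid W [-0.4 -0.7]; shuttle W [-2.3  0.3]; bay_empty W [ 0.  -0.3]; bay_full W [0.5 0.9]; 
 [ 0.5978 -0.0368 -0.079  -0.1775  0.1175 -0.0051  0.1745 -0.0908  0.0797
 -0.0786] {'crank_hub': array([ 0.5618, -0.0339,  0.1616]), 'crank_grip': array([ 0.6028, -0.0464,  0.191 ]), 'tray_mid': array([ 0.7145, -0.0512,  0.095 ]), 'bay_empty': array([ 0.7646, -0.1411,  0.    ])}
q [-0.29  0.29  0.39  2.17 -0.46  0.29  1.76] t 4.9833
turn [-0.03  -0.178  0.005] shift cm (current axes) [ 7.52 -0.61  1.5 ] (target axes) [ 7.67 -0.68  0.13]
```

Call:
send_rows:
  commands:
    - [0, 0, 0, 1.5, -0.12, 0.3, 8]
    - [0, 0, 0, 1.5, -0.12, 0.3, 8]
    - [0, 0, 0, 1.5, -0.12, 0.3, 8]
    - [0, 0, 0, 1.5, -0.12, 0.3, 8]
    - [-0.01, -0.045, 0, 1.0, -0.12, 0.3, 8]
    - [-0.01, -0.045, 0, 0, 0, 0, 8]
    - [-0.01, -0.045, 0, 0, 0, 0, 8]
    - [0, -0.045, 0, 0, 0, 0, 8]
    - [0, 0, 0, 0, 0, 0, 8]
    - [0, 0, 0, 0, 0, 0, 8]

```text
time: 5.82
tool_pos: [0.5936, -0.0448, 0.2724]
eef_rot: [0.862, 0.096, 0.492, -0.079]
ft_force: [0.5, -0.7, 0.8]
finger_gap: 0.934
```

```bash
python3 - <<'E'
from refit import *
look(); x=refit(); delta(x,off=.003)
E
```

```text
shuttle side [-1.1 -1.7]; shuttle top [-1.  -1.1]; crank_hub side [ 1.4 -2.5]; crank_hub top [0.1 2.8]; crank_grip side [ 4.8 -2.7]; crank_grip top [-1.6  3.8]; tip side [-1.6 -0.8]; tray_mid side [ 1.4 -0.6]; tray_mid top [-1.3  0.3]; tray_mid top [0.5 0. ]; bay_empty side [-0.   0.7]; bay_empty top [-0.8  1.9]; bay_full side [ 0.2 -0.5]; bay_full top [1.8 0.6]; c1 top [-0.9  2.1]; c2 top [-0.1 -2.4]; crank_grip W [-0.6  1.9]; crank_hub W [ 0.7 -0.7]; tray_mid W [ 0.  -1.8]; shuttle W [-1.7  0.1]; bay_empty W [1.1 0.2]; bay_full W [0.5 0.3]; crank_grip W [0.3 5.2]; crank_hub W [-0.2 -1.3]; tray_mid W [-0.4  1.3]; bay_empty W [-1.4 -2.1]; bay_full W [0.1 2.1]; 
 [ 0.5978 -0.0358 -0.0607 -0.2046  0.1155 -0.0073  0.1747 -0.0935  0.0756
 -0.0783] {'crank_hub': array([ 0.5617, -0.0336,  0.1616]), 'crank_grip': array([ 0.6027, -0.0467,  0.1908]), 'tray_mid': array([ 0.7126, -0.0501,  0.095 ]), 'bay_empty': array([ 0.7665, -0.1397,  0.    ])}
q [-0.41  0.41  0.57  2.14 -1.1   0.23  2.41] t 6.1667
turn [ 0.011 -0.078  0.028] shift cm (current axes) [ 7.18 -0.6  -3.25] (target axes) [ 6.88 -0.84 -3.79]
```

Joints 5 and 6 are at their limits in this wrist configuration. I'll identify the kinematics from logged poses so I can choose a feasible branch.

```bash
cat > fk.py <<'E'
import numpy as np, itertools
from scipy.spatial.transform import Rotation as R
from scipy.optimize import least_squares
def quat(q): q=np.array(q); return R.from_quat(q[[1,2,3,0]])
def fk(q,g,s):
    h,a,b,c,e1,e2,e3=g
    r=R.from_euler('z',s[0]*q[0])*R.from_euler('y',q[1]); p=np.array([0,0,h])
    r=r*R.from_euler('z',s[1]*q[2]); p=p+r.apply([e1,0,a]); r=r*R.from_euler('y',q[3]); p=p+r.apply([e2,0,b])
    r=r*R.from_euler('z',s[2]*q[4]); r=r*R.from_euler('y',q[5]); p=p+r.apply([e3,0,c]); r=r*R.from_euler('z',s[3]*q[6])
    return p,r
E
python3 - <<'E'
from fk import *
from station import readout
s=readout.state()
D=[([-1.34878715,.62838536,.03852369,1.51738367,-.0269767,.99629614,-.01997062],[.18450448,.62329024,.2533286],[.69979845,.10142212,.69979704,-.10138926]),
([-.29,.29,.39,2.17,-.46,.29,1.76],[.5374,-.0343,.287],[.836,.115,.532,-.076]),
(s['joint_positions'],s['tool_pos'],s['eef_rot'])]
print(D[2])
for sg in itertools.product((1,-1),repeat=4):
    rots=[fk(q,[0]*7,sg)[1].inv()*quat(o) for q,_,o in D]
    print(sg,[round((rots[0].inv()*k).magnitude(),3) for k in rots[1:]],rots[0].as_matrix().round(2).tolist() if (rots[0].inv()*rots[2]).magnitude()<.1 else '')
    f=lambda g:np.concatenate([fk(q,g,sg)[0]-p for q,p,_ in D]+[1e-2*np.array(g)[4:]])
    o=least_squares(f,[.34,.4,.4,.2,0,0,0])
    if (rots[0].inv()*rots[2]).magnitude()<.1: print(o.x.round(4),o.fun.round(4))
E
```

```text
(array([-0.40751012,  0.41063199,  0.57048723,  2.14117521, -1.0992669 ,
        0.23307717,  2.40818539]), array([ 0.59333436, -0.04566253,  0.27190805]), array([ 0.86161118,  0.09609767,  0.49199848, -0.07955448]))
(1, 1, 1, 1) [0.019, 0.119] 
(1, 1, 1, -1) [2.738, 1.511] 
(1, 1, -1, 1) [0.912, 2.269] 
(1, 1, -1, -1) [2.687, 2.632] 
(1, -1, 1, 1) [0.727, 1.075] 
(1, -1, 1, -1) [3.004, 2.266] 
(1, -1, -1, 1) [1.417, 2.878] 
(1, -1, -1, -1) [2.169, 2.011] 
(-1, 1, 1, 1) [2.192, 2.094] 
(-1, 1, 1, -1) [1.396, 2.807] 
(-1, 1, -1, 1) [3.025, 2.229] 
(-1, 1, -1, -1) [0.717, 1.092] 
(-1, -1, 1, 1) [2.709, 2.709] 
(-1, -1, 1, -1) [0.888, 2.178] 
(-1, -1, -1, 1) [2.715, 1.427] 
(-1, -1, -1, -1) [0.009, 0.0] [[0.0, -1.0, 0.0], [0.0, -0.0, -1.0], [1.0, 0.0, 0.0]]
[1.3097 0.0896 0.7277 0.0306 0.6086 0.4116 0.2824] [-0.0033  0.001  -0.0001  0.0037  0.0006 -0.0042 -0.0034  0.0012  0.0043
  0.0061  0.0041  0.0028]
```

```bash
cat > log.py <<'E'
import pickle,os
from station import readout
s=readout.state(); D=pickle.load(open('d.pkl','rb')) if os.path.exists('d.pkl') else [([-1.34878715,.62838536,.03852369,1.51738367,-.0269767,.99629614,-.01997062],[.18450448,.62329024,.2533286],[.69979845,.10142212,.69979704,-.10138926])]
D.append((list(s['joint_positions']),list(s['tool_pos']),list(s['eef_rot']))); pickle.dump(D,open('d.pkl','wb'))
print([round(v,2) for v in D[-1][0]],[round(v,3) for v in D[-1][1]])
E
python3 log.py
```

```text
[np.float64(-0.41), np.float64(0.41), np.float64(0.57), np.float64(2.14), np.float64(-1.1), np.float64(0.23), np.float64(2.41)] [np.float64(0.593), np.float64(-0.046), np.float64(0.272)]
```

Call:
send_rows:
  commands:
    - [0, 0.1, 0, -2, 0, 0, 8]
    - [0, 0.1, 0, -2, 0, 0, 8]
    - [0, 0.1, 0, -1, 0, 0, 8]
    - [0, 0.1, 0, 0, 0, 0, 8]
    - [0, 0.1, 0, 0, 0, 0, 8]
    - [0, 0, 0, 0, 0, 0, 8]
    - [0, 0, 0, 0, 0, 0, 8]
    - [0, 0, 0, 0, 0, 0, 8]
    - [0, 0, 0, 0, 0, 0, 8]
    - [0, 0, 0, 0, 0, 0, 8]

```text
time: 7.0
tool_pos: [0.5773, -0.0417, 0.3086]
eef_rot: [0.73, 0.113, 0.673, -0.05]
ft_force: [0.1, -0.5, 0.4]
finger_gap: 0.938
```

```bash
python3 log.py
```

```text
[np.float64(-0.5), np.float64(0.57), np.float64(0.92), np.float64(1.74), np.float64(-0.64), np.float64(1.06), np.float64(2.0)] [np.float64(0.577), np.float64(-0.042), np.float64(0.309)]
```

Call:
send_rows:
  commands:
    - [0.1, 0, 0, 0, -1.5, 1, 8]
    - [0.1, 0, 0, 0, -1.5, 1, 8]
    - [0.1, 0, 0, 0, -1.5, 1, 8]
    - [0.1, 0, 0, 0, -1.5, 1, 8]
    - [0.1, 0, 0, 0, -1.5, 1, 8]
    - [0.1, 0, 0, 0, -1.5, 1, 8]
    - [0.1, 0, 0, 0, -1.5, 1, 8]
    - [0.1, 0, 0, 0, 0, 0, 8]
    - [0, 0, 0, 0, 0, 0, 8]
    - [0, 0, 0, 0, 0, 0, 8]

```text
time: 7.83
tool_pos: [0.5856, -0.1645, 0.2995]
eef_rot: [0.629, 0.387, 0.601, -0.307]
ft_force: [-0.1, 0.7, -1.1]
finger_gap: 0.938
```

```bash
python3 log.py
```

```text
[np.float64(-0.32), np.float64(0.71), np.float64(1.08), np.float64(1.66), np.float64(-0.8), np.float64(1.2), np.float64(1.51)] [np.float64(0.586), np.float64(-0.165), np.float64(0.3)]
```

Call:
send_rows:
  commands:
    - [0.1, 0, 0, 0, 1.5, -1.5, 8]
    - [0.1, 0, 0, 0, 1.5, -1.5, 8]
    - [0.1, 0, 0, 0, 1.5, -1.5, 8]
    - [0.1, 0, 0, 0, 1.5, -1.5, 8]
    - [0.1, 0, 0, 0, 1.5, -1.5, 8]
    - [0.1, 0, 0, 0, 1.5, -1.5, 8]
    - [0.1, 0, 0, 0, 0, 0, 8]
    - [0.1, 0, 0, 0, 0, 0, 8]
    - [0, 0, 0, 0, 0, 0, 8]
    - [0, 0, 0, 0, 0, 0, 8]

```text
time: 8.67
tool_pos: [0.6447, -0.0543, 0.3135]
eef_rot: [0.429, 0.601, 0.435, -0.516]
ft_force: [-1.2, 0.0, -0.3]
finger_gap: 0.931
```

```bash
python3 log.py; cat > fk.py <<'E'
import numpy as np, itertools, pickle
from scipy.spatial.transform import Rotation as R
from scipy.optimize import least_squares
def quat(q): q=np.array(q); return R.from_quat(q[[1,2,3,0]])
TOOL=R.from_matrix([[0,-1,0],[0,0,-1],[1,0,0]])
def fk(q,g):
    h,a,b,c=g[:4]; q=np.asarray(q)
    r=R.from_euler('ZY',[-q[0],q[1]]); p=np.array([0,0,h])
    r=r*R.from_euler('z',-q[2]); p=p+r.apply([g[4],g[5],a]); r=r*R.from_euler('y',q[3]); p=p+r.apply([g[6],g[7],b])
    r=r*R.from_euler('z',-q[4])*R.from_euler('y',q[5]); p=p+r.apply([g[8],g[9],c]); r=r*R.from_euler('z',-q[6])
    return p,r*TOOL
def fitg():
    D=pickle.load(open('d.pkl','rb'))
    f=lambda g:np.concatenate([fk(q,g)[0]-p for q,p,_ in D]+[2e-3*(np.array(g)-[.34,.4,.4,.25]+[0]*0 if 0 else 2e-3*(np.array(g)-np.array([.34,.4,.4,.25,0,0,0,0,0,0])))])
    o=least_squares(f,[.34,.4,.4,.25,0,0,0,0,0,0]); print(o.x.round(4),(1000*np.abs(o.fun[:3*len(D)])).round(1)); return o.x
E
python3 -c "from fk import *; g=fitg(); np.save('g.npy',g)"
```

```text
[np.float64(-0.53), np.float64(0.84), np.float64(1.25), np.float64(1.55), np.float64(-0.93), np.float64(1.35), np.float64(0.58)] [np.float64(0.645), np.float64(-0.054), np.float64(0.313)]
[ 0.3277  0.5541  0.3751  0.3237  0.0085 -0.1585 -0.0083  0.1366 -0.0045
 -0.0028] [1.6 7.2 2.4 1.1 0.3 0.5 1.  0.  0.7 2.5 1.  0.9 4.4 1.6 1.3]
```

Call:
send_rows:
  commands:
    - [-0.12, 0, 0, -0.5, 0, -2, 8]
    - [-0.12, 0, 0, -0.5, 0, -2, 8]
    - [-0.12, 0, 0, 0, 0, -2, 8]
    - [-0.12, 0, 0, 0, 0, -2, 8]
    - [-0.12, 0, 0, 0, 0, -2, 8]
    - [-0.12, 0, 0, 0, 0, 0, 8]
    - [-0.12, 0, 0, 0, 0, 0, 8]
    - [-0.12, 0, 0, 0, 0, 0, 8]
    - [0, 0, 0, 0, 0, 0, 8]
    - [0, 0, 0, 0, 0, 0, 8]

```text
time: 9.5
tool_pos: [0.6453, 0.0422, 0.3318]
eef_rot: [0.657, 0.337, 0.623, -0.259]
ft_force: [-0.5, -0.0, -0.0]
finger_gap: 0.94
```

```bash
python3 log.py
```

```text
[np.float64(-0.64), np.float64(0.72), np.float64(1.08), np.float64(1.53), np.float64(-0.77), np.float64(1.25), np.float64(1.26)] [np.float64(0.645), np.float64(0.042), np.float64(0.332)]
```

Call:
send_rows:
  commands:
    - [-0.12, 0, 0, -0.5, 0, 0, 8]
    - [-0.12, 0, 0, -0.5, 0, 0, 8]
    - [-0.12, 0, 0, 0, 0, 0, 8]
    - [-0.12, 0, 0, 0, 0, 0, 8]
    - [-0.12, 0, 0, 0, 0, 0, 8]
    - [-0.12, 0, 0, 0, 0, 0, 8]
    - [-0.12, 0, 0, 0, 0, 0, 8]
    - [-0.12, 0, 0, 0, 0, 0, 8]
    - [0, 0, 0, 0, 0, 0, 8]
    - [0, 0, 0, 0, 0, 0, 8]

```text
time: 10.33
tool_pos: [0.6444, 0.0411, 0.3413]
eef_rot: [0.738, -0.003, 0.672, 0.056]
ft_force: [0.9, -0.3, 0.0]
finger_gap: 0.94
```

```bash
python3 log.py
```

```text
[np.float64(-0.55), np.float64(0.62), np.float64(0.84), np.float64(1.52), np.float64(-0.59), np.float64(1.17), np.float64(2.07)] [np.float64(0.644), np.float64(0.041), np.float64(0.341)]
```

Call:
send_rows:
  commands:
    - [-0.12, 0, 0, 0, 0, 0, 8]
    - [-0.12, 0, 0, 0, 0, 0, 8]
    - [-0.12, 0, 0, 0, 0, 0, 8]
    - [-0.12, 0, 0, 0, 0, 0, 8]
    - [-0.12, 0, 0, 0, 0, 0, 8]
    - [-0.12, 0, 0, 0, 0, 0, 8]
    - [-0.12, 0, 0, 0, 0, 0, 8]
    - [-0.12, 0, 0, 0, 0, 0, 8]
    - [0, 0, 0, 0, 0, 0, 8]
    - [0, 0, 0, 0, 0, 0, 8]

```text
time: 11.17
tool_pos: [0.6444, 0.0411, 0.3411]
eef_rot: [0.653, -0.344, 0.571, 0.36]
ft_force: [0.9, -0.2, -0.5]
finger_gap: 0.935
```

```bash
python3 log.py; cat > fk.py <<'E'
import numpy as np, pickle
from scipy.spatial.transform import Rotation as R
from scipy.optimize import least_squares
def quat(q): q=np.array(q); return R.from_quat(q[[1,2,3,0]])
TOOL=R.from_matrix([[0,-1,0],[0,0,-1],[1,0,0]])
P0=np.zeros((8,3)); P0[0,2]=.34; P0[3,2]=.4; P0[5,2]=.4; P0[7,2]=.25
def fk(q,g):
    g=np.reshape(g,(8,3)); r=R.identity(); p=g[0]
    for i in range(7):
        r=r*(R.from_euler('z',-q[i]) if i%2==0 else R.from_euler('y',q[i])); p=p+r.apply(g[i+1])
    return p,r*TOOL
def fitg(w=1e-2):
    D=pickle.load(open('d.pkl','rb'))
    f=lambda g:np.concatenate([fk(q,g)[0]-p for q,p,_ in D]+[w*(g-P0.ravel())])
    o=least_squares(f,P0.ravel()); print(o.x.reshape(8,3).round(3).tolist(),(1000*np.abs(o.fun[:3*len(D)])).round(1)); return o.x
E
python3 -c "
from fk import *
for w in(1e-2,1e-3): g=fitg(w)
D=pickle.load(open('d.pkl','rb')); print([round((fk(q,g)[1].inv()*quat(o)).magnitude(),4) for q,_,o in D]); np.save('g.npy',g)"
```

```text
[np.float64(-0.42), np.float64(0.56), np.float64(0.59), np.float64(1.51), np.float64(-0.43), np.float64(1.1), np.float64(2.89)] [np.float64(0.644), np.float64(0.041), np.float64(0.341)]
[[0.0, 0.0, 0.338], [-0.0, -0.006, -0.002], [0.0, -0.006, 0.079], [-0.0, -0.008, 0.479], [-0.001, -0.008, -0.009], [0.0, -0.0, 0.391], [-0.001, -0.0, 0.039], [-0.0, 0.0, 0.289]] [0.  0.  0.  0.  0.  0.  0.1 0.  0.  0.  0.  0.  0.  0.  0.  0.  0.  0.
 0.  0.  0.  0.  0.  0. ]
[[0.0, 0.0, 0.338], [-0.0, -0.006, -0.002], [0.0, -0.006, 0.08], [-0.0, -0.008, 0.48], [-0.0, -0.008, -0.009], [0.0, -0.0, 0.391], [-0.0, -0.0, 0.039], [-0.0, 0.0, 0.289]] [0. 0. 0. 0. 0. 0. 0. 0. 0. 0. 0. 0. 0. 0. 0. 0. 0. 0. 0. 0. 0. 0. 0. 0.]
[0.0, 0.0, 0.0, 0.0, 0.0, 0.0, 0.0, 0.0]
```

FK fits with essentially zero residual. Next I check which IK rule the controller follows and map feasible configurations around the crank circle.

```bash
cat > plan.py <<'E'
from fk import *
g=np.load('g.npy'); LO=np.array([-3.06,-.37,-1.25,.18,-1.1,.23,-2.94]); HI=np.array([3.06,2.12,1.32,2.47,4.24,1.98,2.94])
def err(q,p,r):
    P,Q=fk(q,g); return np.r_[p-P,(r*Q.inv()).as_rotvec()]
def jac(q):
    p,r=fk(q,g); J=np.zeros((6,7))
    for i in range(7):
        d=np.array(q,float); d[i]+=1e-5; P,Q=fk(d,g); J[:,i]=np.r_[P-p,(Q*r.inv()).as_rotvec()]/1e-5
    return J
def solve(q,p,r,lim=True,it=20):
    q=np.array(q,float)
    for _ in range(it):
        e=err(q,p,r)
        if np.linalg.norm(e)<1e-5: break
        J=jac(q); q=q+J.T@np.linalg.solve(J@J.T+1e-6*np.eye(6),e)
        if lim: q=np.clip(q,LO,HI)
    return q,np.linalg.norm(err(q,p,r))
def sim(q,rows,n=1):
    p,r=fk(q,g); out=[]
    for w in rows:
        p=p+r.apply(np.array(w[3:6])/100); r=r*R.from_rotvec(w[:3]); q,e=solve(q,p,r); out.append((q,e))
    return q,e
E
python3 - <<'E'
from plan import *
from fit import pts,U,V,N
D=pickle.load(open('d.pkl','rb'))
print(sim(D[-2][0],[[-.12,0,0,0,0,0]]*8)[0].round(3),np.round(D[-1][0],3))
print(sim(D[-4][0],[[-.12,0,0,-.5,0,-2]]*2+[[-.12,0,0,0,0,-2]]*3+[[-.12,0,0,0,0,0]]*3)[0].round(3),np.round(D[-3][0],3))
x=np.load('fit2.npy'); rng=np.random.default_rng(0)
rz=R.from_euler('z',x[2]); n=rz.apply(N); hub=pts(x)['crank_hub']
for k in range(0,8):
    phi=x[3]-k*np.pi/4; er=rz.apply(np.cos(phi)*U+np.sin(phi)*V); S=[]
    for fl in(1,-1):
        T=R.from_matrix(np.c_[-n,fl*np.cross(n,er),fl*er])
        for _ in range(60):
            q,e=solve(rng.uniform(LO,HI)*[.4,1,1,1,1,1,1],hub+.052*er+.003*n,T,it=25)
            if e<1e-4: S.append((fl,*q))
    S=np.array(S); print('phi',round(phi,2),len(S))
    for fl in(1,-1):
        s=S[S[:,0]==fl][:,1:] if len(S) else []
        if len(s): s=s[np.argsort(s[:,2])]; print(fl,s[np.linspace(0,len(s)-1,min(5,len(s))).astype(int)].round(2).tolist())
E
```

```text
[-0.421  0.555  0.59   1.515 -0.433  1.102  2.888] [-0.421  0.556  0.59   1.515 -0.433  1.103  2.887]
[-0.643  0.719  1.075  1.535 -0.769  1.244  1.261] [-0.641  0.719  1.076  1.534 -0.77   1.245  1.256]
phi -0.2 46
1 [[0.79, 0.86, -1.25, 2.24, 1.89, 0.88, -0.37], [0.78, 0.86, -1.24, 2.24, 1.89, 0.87, -0.37], [0.35, 0.56, -0.46, 2.25, 2.32, 0.36, -0.94], [0.15, 0.53, -0.19, 2.26, 2.7, 0.28, -1.35], [-0.47, 0.65, 0.74, 2.27, 4.08, 0.49, -2.83]]
-1 [[0.79, 0.86, -1.25, 2.24, 1.89, 0.88, 2.78], [0.36, 0.56, -0.48, 2.25, 2.3, 0.37, 2.22], [0.01, 0.53, 0.02, 2.26, 3.08, 0.25, 1.39], [-0.1, 0.53, 0.17, 2.26, 3.38, 0.27, 1.08], [-0.27, 0.56, 0.41, 2.27, 3.77, 0.33, 0.66]]
phi -0.99 55
1 [[0.87, 0.88, -1.25, 2.29, 1.95, 0.87, -1.16], [0.37, 0.56, -0.39, 2.3, 2.61, 0.36, -1.96], [0.19, 0.54, -0.12, 2.31, 3.01, 0.32, -2.39], [0.02, 0.55, 0.11, 2.31, 3.38, 0.33, -2.77], [-0.5, 0.76, 0.95, 2.32, 4.17, 0.73, 2.63]]
-1 [[0.87, 0.88, -1.25, 2.29, 1.95, 0.87, 1.99], [0.38, 0.57, -0.4, 2.3, 2.6, 0.36, 1.2], [0.3, 0.55, -0.28, 2.3, 2.77, 0.33, 1.02], [0.03, 0.55, 0.1, 2.31, 3.38, 0.33, 0.37], [-0.56, 
[... 1329 characters left out ...]
63]]
-1 [[0.62, 0.9, -1.25, 2.33, 1.94, 1.03, -2.16], [0.47, 0.73, -0.93, 2.33, 2.06, 0.77, -2.34], [0.01, 0.56, -0.22, 2.35, 2.56, 0.43, -2.94], [-0.7, 0.74, 0.86, 2.37, 3.94, 0.59, 1.87], [-0.85, 0.97, 1.25, 2.37, 4.2, 0.91, 1.55]]
phi -5.7 44
1 [[0.69, 0.87, -1.25, 2.26, 1.89, 0.95, 0.33], [0.17, 0.55, -0.35, 2.27, 2.36, 0.37, -0.3], [0.01, 0.53, -0.12, 2.27, 2.65, 0.3, -0.61], [-0.11, 0.53, 0.05, 2.28, 2.94, 0.28, -0.92], [-0.75, 0.84, 1.11, 2.29, 4.23, 0.74, -2.34]]
-1 [[0.69, 0.87, -1.25, 2.26, 1.89, 0.95, -2.81], [0.61, 0.76, -1.06, 2.26, 1.94, 0.78, -2.9], [-0.0, 0.53, -0.1, 2.27, 2.68, 0.3, 2.5], [-0.14, 0.53, 0.08, 2.28, 3.0, 0.28, 2.16], [-0.69, 0.75, 0.97, 2.29, 4.16, 0.62, 0.9]]
```

The simulated IK is exact (least-norm). At the bottom of the circle joint 4 hits its limit when the tool is aligned with the axis. I'll search for a small grip pitch β that lets the wrist-flipped branch run the whole circle.

```bash
cat >> plan.py <<'E'
from fit import pts,U,V,N
x=np.load('fit2.npy'); rz=R.from_euler('z',x[2]); n=rz.apply(N); hub=pts(x)['crank_hub']
def grasp(phi,fl,beta,off=.003):
    er=rz.apply(np.cos(phi)*U+np.sin(phi)*V); et=np.cross(n,er); tx=-n*np.cos(beta)+er*np.sin(beta)
    T=np.c_[tx,fl*et,np.cross(tx,fl*et)]; return hub+.052*er+off*n,R.from_matrix(T)
def run(q,phi,fl,beta,tot=5.,d=.1):
    qs=[q]
    while tot>0:
        phi-=d; tot-=d; q,e=solve(q,*grasp(phi,fl,beta),it=8)
        if e>1e-3 or np.any(q<LO+.01) or np.any(q>HI-.01): break
        qs.append(q)
    return phi,np.array(qs)
E
cat > s.py <<'E'
from plan import *
rng=np.random.default_rng(1)
for beta in(.0,.15,.3,.45):
  for fl,ph in((-1,x[3]),(1,x[3]-4.2),(-1,x[3]-4.2)):
    best=[]
    for _ in range(25):
        s=rng.uniform([-.5,.3,-1.2,1.9,-1.1,.3,-2.9],[.8,1.1,1.2,2.4,4.2,1.2,2.9])
        q,e=solve(s,*grasp(ph,fl,beta),it=15)
        if e<1e-4 and np.all(q>LO+.02) and np.all(q<HI-.02):
            pe,qs=run(q,ph,fl,beta); best.append((ph-pe,q,qs))
    best.sort(key=lambda b:-b[0])
    for b in best[:2]: print(beta,fl,round(ph,2),'turn',round(b[0],2),b[1].round(2).tolist(),'->',b[2][-1].round(2).tolist(),'min',b[2].min(0).round(2).tolist())
E
timeout 500 python3 s.py
```

```text
0.0 -1 -0.2 turn 2.3 [0.25, 0.54, -0.33, 2.25, 2.48, 0.31, 2.02] -> [0.77, 0.87, -1.1, 2.46, 2.19, 0.9, 0.26] min [0.25, 0.54, -1.1, 2.25, 2.19, 0.31, 0.26]
0.0 -1 -0.2 turn 2.3 [0.39, 0.57, -0.53, 2.25, 2.26, 0.39, 2.27] -> [0.82, 0.95, -1.23, 2.46, 2.12, 1.01, 0.35] min [0.39, 0.57, -1.23, 2.25, 2.12, 0.39, 0.35]
0.0 1 -4.4 turn 4.4 [-0.28, 0.6, 0.18, 2.42, 3.09, 0.47, 0.14] -> [0.78, 0.89, -1.13, 2.46, 2.17, 0.93, -2.88] min [-0.28, 0.53, -1.13, 2.25, 2.17, 0.3, -2.88]
0.0 1 -4.4 turn 4.4 [-0.31, 0.6, 0.23, 2.42, 3.14, 0.47, 0.09] -> [0.77, 0.88, -1.1, 2.46, 2.19, 0.91, -2.91] min [-0.31, 0.53, -1.1, 2.25, 2.19, 0.29, -2.91]
0.0 -1 -4.4 turn 4.3 [-0.53, 0.67, 0.57, 2.43, 3.56, 0.53, 2.78] -> [0.62, 0.73, -0.79, 2.45, 2.4, 0.7, 0.09] min [-0.53, 0.52, -0.79, 2.26, 2.4, 0.25, 0.09]
0.0 -1 -4.4 turn 1.4 [0.38, 0.7, -0.79, 2.4, 2.2, 0.74, -2.02] -> [0.61, 0.75, -1.05, 2.26, 1.94, 0.77, -2.91] min [0.38, 0.7, -1.05, 2.26, 1.94, 0.74, -2.91]
0.15 -1 -0.2 turn 5.1 [-0.55, 0.75, 0.84, 2.39, 3.75, 0.74, 0.56] -> [0.62, 0.76, -0.97, 2.36, 2.34, 0.7, -2.84] min [-0.55, 0.58, -0.97, 2.36, 2.3
[... 919 characters left out ...]
, -0.51] min [0.51, 0.65, -1.11, 2.32, 2.5, 0.25, -0.51]
0.3 1 -4.4 turn 1.8 [0.52, 0.66, -0.62, 2.32, 2.93, 0.26, 0.66] -> [0.71, 0.96, -1.15, 2.46, 2.48, 1.15, -0.47] min [0.52, 0.66, -1.15, 2.32, 2.48, 0.26, -0.47]
0.3 -1 -4.4 turn 1.4 [0.21, 0.59, -0.15, 2.33, 3.83, 0.35, 2.86] -> [0.25, 0.66, -0.29, 2.45, 3.16, 0.81, 2.22] min [0.21, 0.59, -0.29, 2.33, 3.16, 0.35, 2.22]
0.3 -1 -4.4 turn 1.3 [-0.08, 0.61, 0.25, 2.34, 4.14, 0.54, 2.53] -> [-0.03, 0.65, 0.13, 2.46, 3.48, 0.85, 1.95] min [-0.08, 0.61, 0.13, 2.34, 3.48, 0.54, 1.95]
0.45 -1 -4.4 turn 0.2 [0.87, 0.86, -1.05, 2.25, 1.91, 0.25, -1.3] -> [0.92, 0.94, -1.16, 2.26, 1.97, 0.35, -1.43] min [0.87, 0.86, -1.16, 2.25, 1.91, 0.25, -1.43]
```

β=0.15 lets a single grasp turn more than 5 rad. Next I plan the wrist-branch change and approach, and check it in simulation.

```bash
cat >> plan.py <<'E'
def seg(q,q2=None,pose=None,nr=10):
    """constant row (rounded) taking pose of q to the pose; simulated"""
    p,r=fk(q,g); P,T=pose if pose else fk(q2,g)
    w=((r.inv()*T).as_rotvec()/nr).round(3); A=sum((r*R.from_rotvec(k*w)).as_matrix() for k in range(nr))
    d=(100*np.linalg.solve(A,P-p)).round(2); rows=[[*w.tolist(),*d.tolist()]]*nr; dm=0;q0=np.array(q)
    for k in range(nr):
        qn,e=sim(q0,rows[:1]); dm=max(dm,np.abs(qn-q0).max()); q0=qn
    P1,T1=fk(q0,g)
    print(rows[0],'x',nr,'| q',q0.round(2).tolist(),'err',round(e,4),'maxdq',dm.round(3),'tcp',P1.round(3).tolist(),'tip z',round(P1[2]+.022*T1.as_matrix()[2,0],3),'posgap',np.linalg.norm(P1-P).round(3)); return q0
E
cat > s2.py <<'E'
from plan import *
from station import readout
q=np.array(readout.state()['joint_positions']); print(q.round(2))
qs=np.array([-.4,.64,.6,2.38,3.5,.65,.8]); qg,e=solve(qs,*grasp(x[3],-1,.15,.003)); print('grasp q',qg.round(2),e)
qp,e=solve(qg,*grasp(x[3],-1,.15,.085)); print('pre q',qp.round(2),e, fk(qp,g)[0].round(3))
b=qp.copy(); b[1]-=.15; b[3]-=.15; b[5]=.5
a=b.copy(); a[4]=-.43; a[6]=2.89; 
print('joint path to a'); q=seg(q,a,nr=10)
for f in(.25,.5,.75,1):
    m=a+(b-a)*f; m[5]=.5; q=seg(q,m,nr=10)
q=seg(q,pose=grasp(x[3],-1,.15,.085)); q=seg(q,pose=grasp(x[3],-1,.15,.003))
pe,Q=run(q,x[3],-1,.15,6); print('turn',x[3]-pe,Q[-1].round(2))
E
python3 s2.py
```

```text
[-0.42  0.56  0.59  1.51 -0.43  1.1   2.89]
grasp q [-0.4   0.65  0.59  2.39  3.54  0.64  0.82] 1.287339016709135e-06
pre q [-0.48  0.44  0.64  2.44  3.57  0.47  0.84] 2.3188884259849104e-07 [ 0.554 -0.044  0.26 ]
joint path to a
[0.021, 0.001, -0.009, 0.63, 1.57, -2.08] x 10 | q [-0.49, 0.29, 0.66, 2.29, -0.45, 0.51, 2.92] err 0.0 maxdq 0.087 tcp [0.406, -0.032, 0.245] tip z 0.223 posgap 0.0
[-0.037, 0.041, -0.023, -0.04, -0.77, -1.31] x 10 | q [-0.76, 0.41, 1.07, 2.3, 0.13, 0.41, 2.86] err 0.0 maxdq 0.067 tcp [0.394, -0.178, 0.276] tip z 0.256 posgap 0.0
[-0.038, 0.024, -0.04, -0.04, -1.32, -0.77] x 10 | q [-0.86, 0.54, 1.32, 2.3, 0.82, 0.23, 2.62] err 0.0322 maxdq 0.156 tcp [0.43, -0.27, 0.355] tip z 0.341 posgap 0.066
[-0.035, 0.001, -0.067, -0.05, -2.19, 0.01] x 10 | q [-0.49, 0.29, 0.66, 2.29, 2.53, 0.5, 1.4] err 0.0 maxdq 0.289 tcp [0.606, -0.191, 0.426] tip z 0.416 posgap 0.01
[-0.036, -0.021, -0.044, -0.04, -1.45, 0.73] x 10 | q [-0.17, 0.25, 0.23, 2.29, 3.3, 0.45, 1.14] err 0.0 maxdq 0.083 tcp [0.641, -0.036, 0.407] tip z 0.397 posgap 0.0
[-0.003, -0.028, 0.014, 0.2, 0.51, 1.63] x 10 | q [-0.24, 0.38, 0.29, 2.44, 3.22, 0.42, 1.2] err 0.0 maxdq 0.016 tcp [0.554, -0.044, 0.26] tip z 0.244 posgap 0.0
[-0.0, 0.0, 0.0, 0.81, -0.0, 0.12] x 10 | q [-0.18, 0.59, 0.25, 2.38, 3.23, 0.57, 1.17] err 0.0 maxdq 0.022 tcp [0.601, -0.047, 0.193] tip z 0.177 posgap 0.0
turn 4.899999999999999 [ 0.73  0.9  -1.22  2.36  2.14  0.85 -2.3 ]
```

```bash
cat > s3.py <<'E'
from plan import *
import io,contextlib,sys
from station import readout
q00=np.array(readout.state()['joint_positions'])
qp,e=solve([-.2,.38,.25,2.4,3.25,.5,1.1],*grasp(x[3],-1,.15,.085))
def go(q6,d2,d4,npt,pr=False):
    b=qp.copy(); b[1]+=d2; b[3]+=d4; b[5]=q6; a=b.copy(); a[:1]=q00[0]; a[2]=q00[2]; a[4]=q00[4]; a[6]=q00[6]
    q=q00; H=[]
    f=io.StringIO() if not pr else sys.stdout
    with contextlib.redirect_stdout(f):
        q=seg(q,a,nr=10);H.append(q)
        for t in np.linspace(0,1,npt+1)[1:]:
            q=seg(q,a+(b-a)*t,nr=10);H.append(q)
        q=seg(q,pose=grasp(x[3],-1,.15,.085));H.append(q); q=seg(q,pose=grasp(x[3],-1,.15,.003));H.append(q)
    H=np.array(H); mg=np.minimum(H-LO,HI-H).min(); z=min(fk(h,g)[0][2] for h in H[:-2])
    return mg,z,q
if len(sys.argv)>1: go(*map(float,sys.argv[1:4]),int(sys.argv[4]),pr=True)
else:
  for q6 in(.6,.8,1.,1.2):
    for d2 in(-.3,0):
      for d4 in(-.7,-.35):
        mg,z,q=go(q6,d2,d4,3); print(q6,d2,d4,round(mg,3),round(z,3),q.round(2))
E
timeout 500 python3 s3.py
```

```text
0.6 -0.3 -0.7 0.027 0.575 [-0.41  0.66  0.6   2.39  3.54  0.64  0.81]
0.6 -0.3 -0.35 0.028 0.39 [-0.38  0.64  0.54  2.38  3.48  0.62  0.88]
0.6 0 -0.7 0.0 0.397 [-0.23  0.59  0.31  2.38  3.28  0.57  1.11]
0.6 0 -0.35 0.0 0.257 [-0.15  0.59  0.2   2.38  3.19  0.58  1.22]
0.8 -0.3 -0.7 0.028 0.54 [-0.4   0.66  0.59  2.39  3.55  0.64  0.81]
0.8 -0.3 -0.35 0.028 0.375 [-0.36  0.64  0.52  2.39  3.49  0.62  0.88]
0.8 0 -0.7 0.029 0.372 [-0.36  0.64  0.51  2.38  3.47  0.61  0.9 ]
0.8 0 -0.35 0.026 0.254 [-0.29  0.61  0.4   2.39  3.35  0.6   1.03]
1.0 -0.3 -0.7 0.025 0.516 [-0.4   0.65  0.58  2.39  3.53  0.64  0.83]
1.0 -0.3 -0.35 0.03 0.371 [-0.35  0.63  0.5   2.38  3.45  0.61  0.91]
1.0 0 -0.7 0.022 0.361 [-0.45  0.68  0.66  2.39  3.61  0.66  0.74]
1.0 0 -0.35 0.028 0.263 [-0.38  0.64  0.54  2.39  3.49  0.62  0.86]
1.2 -0.3 -0.7 0.027 0.502 [-0.4   0.65  0.57  2.39  3.51  0.63  0.84]
1.2 -0.3 -0.35 0.031 0.38 [-0.34  0.63  0.49  2.38  3.45  0.61  0.91]
1.2 0 -0.7 0.0 0.362 [-0.53  0.73  0.81  2.39  3.74  0.72  0.59]
1.2 0 -0.35 0.026 0.286 [-0.46  0.68  0.67  2.39  3.61  0.66  0.73]
```

```bash
timeout 500 python3 s3.py .8 -.3 -.35 3
```

```text
[0.016, -0.022, -0.006, -0.72, 1.42, -1.36] x 10 | q [-0.47, 0.09, 0.65, 2.09, -0.44, 0.81, 2.9] err 0.0 maxdq 0.065 tcp [0.442, 0.001, 0.375] tip z 0.354 posgap 0.001
[-0.035, 0.072, -0.043, -0.11, -1.42, -2.22] x 10 | q [-0.66, 0.11, 0.83, 2.09, 0.74, 0.76, 2.38] err 0.0 maxdq 0.121 tcp [0.434, -0.249, 0.424] tip z 0.406 posgap 0.001
[-0.034, 0.035, -0.078, -0.2, -2.58, -1.03] x 10 | q [-0.74, 0.11, 0.9, 2.09, 2.03, 0.73, 1.71] err 0.0 maxdq 0.137 tcp [0.585, -0.286, 0.643] tip z 0.64 posgap 0.001
[-0.031, -0.01, -0.088, -0.17, -2.96, 0.45] x 10 | q [-0.59, 0.1, 0.69, 2.09, 3.27, 0.81, 1.12] err 0.0 maxdq 0.13 tcp [0.684, -0.034, 0.745] tip z 0.749 posgap 0.0
[-0.006, -0.096, 0.034, -0.03, 1.45, 5.03] x 10 | q [-0.43, 0.42, 0.57, 2.44, 3.51, 0.46, 0.91] err 0.0 maxdq 0.045 tcp [0.554, -0.044, 0.261] tip z 0.245 posgap 0.0
[-0.0, -0.0, 0.0, 0.81, 0.0, 0.12] x 10 | q [-0.36, 0.64, 0.52, 2.39, 3.49, 0.62, 0.88] err 0.0 maxdq 0.023 tcp [0.601, -0.046, 0.194] tip z 0.178 posgap 0.001
```

Call:
send_rows:
  commands:
    - [0.016, -0.022, -0.006, -0.72, 1.42, -1.36, 8]
    - [0.016, -0.022, -0.006, -0.72, 1.42, -1.36, 8]
    - [0.016, -0.022, -0.006, -0.72, 1.42, -1.36, 8]
    - [0.016, -0.022, -0.006, -0.72, 1.42, -1.36, 8]
    - [0.016, -0.022, -0.006, -0.72, 1.42, -1.36, 8]
    - [0.016, -0.022, -0.006, -0.72, 1.42, -1.36, 8]
    - [0.016, -0.022, -0.006, -0.72, 1.42, -1.36, 8]
    - [0.016, -0.022, -0.006, -0.72, 1.42, -1.36, 8]
    - [0.016, -0.022, -0.006, -0.72, 1.42, -1.36, 8]
    - [0.016, -0.022, -0.006, -0.72, 1.42, -1.36, 8]

```text
time: 12.0
tool_pos: [0.4414, -0.0, 0.3751]
eef_rot: [0.748, -0.265, 0.512, 0.33]
ft_force: [0.5, 0.4, 0.2]
finger_gap: 0.937
```

Call:
send_rows:
  commands:
    - [-0.035, 0.072, -0.043, -0.11, -1.42, -2.22, 8]
    - [-0.035, 0.072, -0.043, -0.11, -1.42, -2.22, 8]
    - [-0.035, 0.072, -0.043, -0.11, -1.42, -2.22, 8]
    - [-0.035, 0.072, -0.043, -0.11, -1.42, -2.22, 8]
    - [-0.035, 0.072, -0.043, -0.11, -1.42, -2.22, 8]
    - [-0.035, 0.072, -0.043, -0.11, -1.42, -2.22, 8]
    - [-0.035, 0.072, -0.043, -0.11, -1.42, -2.22, 8]
    - [-0.035, 0.072, -0.043, -0.11, -1.42, -2.22, 8]
    - [-0.035, 0.072, -0.043, -0.11, -1.42, -2.22, 8]
    - [-0.035, 0.072, -0.043, -0.11, -1.42, -2.22, 8]

```text
time: 12.83
tool_pos: [0.4351, -0.251, 0.4244]
eef_rot: [0.517, -0.587, 0.608, 0.133]
ft_force: [-0.4, -0.0, -0.9]
finger_gap: 0.935
```

Call:
send_rows:
  commands:
    - [-0.034, 0.035, -0.078, -0.2, -2.58, -1.03, 8]
    - [-0.034, 0.035, -0.078, -0.2, -2.58, -1.03, 8]
    - [-0.034, 0.035, -0.078, -0.2, -2.58, -1.03, 8]
    - [-0.034, 0.035, -0.078, -0.2, -2.58, -1.03, 8]
    - [-0.034, 0.035, -0.078, -0.2, -2.58, -1.03, 8]
    - [-0.034, 0.035, -0.078, -0.2, -2.58, -1.03, 8]
    - [-0.034, 0.035, -0.078, -0.2, -2.58, -1.03, 8]
    - [-0.034, 0.035, -0.078, -0.2, -2.58, -1.03, 8]
    - [-0.034, 0.035, -0.078, -0.2, -2.58, -1.03, 8]
    - [-0.034, 0.035, -0.078, -0.2, -2.58, -1.03, 8]

```text
time: 13.67
tool_pos: [0.5874, -0.2857, 0.6439]
eef_rot: [-0.316, 0.863, -0.387, 0.074]
ft_force: [0.5, -0.4, -0.8]
finger_gap: 0.936
```

Call:
send_rows:
  commands:
    - [-0.031, -0.01, -0.088, -0.17, -2.96, 0.45, 8]
    - [-0.031, -0.01, -0.088, -0.17, -2.96, 0.45, 8]
    - [-0.031, -0.01, -0.088, -0.17, -2.96, 0.45, 8]
    - [-0.031, -0.01, -0.088, -0.17, -2.96, 0.45, 8]
    - [-0.031, -0.01, -0.088, -0.17, -2.96, 0.45, 8]
    - [-0.031, -0.01, -0.088, -0.17, -2.96, 0.45, 8]
    - [-0.031, -0.01, -0.088, -0.17, -2.96, 0.45, 8]
    - [-0.031, -0.01, -0.088, -0.17, -2.96, 0.45, 8]
    - [-0.031, -0.01, -0.088, -0.17, -2.96, 0.45, 8]
    - [-0.031, -0.01, -0.088, -0.17, -2.96, 0.45, 8]

```text
time: 14.5
tool_pos: [0.6838, -0.0322, 0.7452]
eef_rot: [-0.142, 0.985, 0.026, 0.099]
ft_force: [0.2, -0.6, -0.0]
finger_gap: 0.933
```

```bash
cat > s4.py <<'E'
from plan import *
from station import readout
q=np.array(readout.state()['joint_positions']); print(readout.state()['time'],q.round(2))
q=seg(q,pose=grasp(x[3],-1,.15,.10),nr=20); q=seg(q,pose=grasp(x[3],-1,.15,.003)); pe,Q=run(q,x[3],-1,.15,5); print(x[3]-pe,Q[-1].round(2))
E
python3 s4.py
```

```text
14.5 [-0.53  0.09  0.62  2.09  3.28  0.81  1.11]
[-0.003, -0.048, 0.018, -0.01, 0.72, 2.47] x 20 | q [-0.43, 0.37, 0.54, 2.45, 3.43, 0.4, 0.98] err 0.0 maxdq 0.024 tcp [0.545, -0.043, 0.273] tip z 0.257 posgap 0.001
[-0.001, 0.0, -0.0, 0.97, -0.01, 0.14] x 10 | q [-0.34, 0.63, 0.48, 2.38, 3.43, 0.6, 0.94] err 0.0 maxdq 0.028 tcp [0.601, -0.046, 0.193] tip z 0.177 posgap 0.001
5.099999999999998 [ 0.72  0.89 -1.2   2.36  2.18  0.86 -2.63]
```

Call:
send_rows:
  commands:
    - [-0.003, -0.048, 0.018, -0.01, 0.72, 2.47, 8]
    - [-0.003, -0.048, 0.018, -0.01, 0.72, 2.47, 8]
    - [-0.003, -0.048, 0.018, -0.01, 0.72, 2.47, 8]
    - [-0.003, -0.048, 0.018, -0.01, 0.72, 2.47, 8]
    - [-0.003, -0.048, 0.018, -0.01, 0.72, 2.47, 8]
    - [-0.003, -0.048, 0.018, -0.01, 0.72, 2.47, 8]
    - [-0.003, -0.048, 0.018, -0.01, 0.72, 2.47, 8]
    - [-0.003, -0.048, 0.018, -0.01, 0.72, 2.47, 8]
    - [-0.003, -0.048, 0.018, -0.01, 0.72, 2.47, 8]
    - [-0.003, -0.048, 0.018, -0.01, 0.72, 2.47, 8]

```text
time: 15.33
tool_pos: [0.6752, -0.0366, 0.4883]
eef_rot: [-0.124, 0.98, -0.033, -0.153]
ft_force: [0.4, -0.2, 0.2]
finger_gap: 0.938
```

Call:
send_rows:
  commands:
    - [-0.003, -0.048, 0.018, -0.01, 0.72, 2.47, 8]
    - [-0.003, -0.048, 0.018, -0.01, 0.72, 2.47, 8]
    - [-0.003, -0.048, 0.018, -0.01, 0.72, 2.47, 8]
    - [-0.003, -0.048, 0.018, -0.01, 0.72, 2.47, 8]
    - [-0.003, -0.048, 0.018, -0.01, 0.72, 2.47, 8]
    - [-0.003, -0.048, 0.018, -0.01, 0.72, 2.47, 8]
    - [-0.003, -0.048, 0.018, -0.01, 0.72, 2.47, 8]
    - [-0.003, -0.048, 0.018, -0.01, 0.72, 2.47, 8]
    - [-0.003, -0.048, 0.018, -0.01, 0.72, 2.47, 8]
    - [-0.003, -0.048, 0.018, -0.01, 0.72, 2.47, 8]

```text
time: 16.17
tool_pos: [0.5427, -0.0447, 0.2713]
eef_rot: [-0.099, 0.91, -0.087, -0.392]
ft_force: [0.3, -0.8, -0.3]
finger_gap: 0.936
```

```bash
cat > s5.py <<'E'
from refit import *
im,m=look(); x2=refit()
big=cv2.resize(im[:,:,::-1],(768,576)); b=projw(bar(x2),m)*1.5
for i in range(4):
    for j,k in((i,(i+1)%4),(i+4,(i+1)%4+4),(i,i+4)): cv2.line(big,b[j].astype(int),b[k].astype(int),(0,255,0),1)
cv2.imwrite('pics/w2.png',big)
from plan import *
q=np.array(readout.state()['joint_positions']); print(readout.state()['time'],q.round(2))
q=seg(q,pose=grasp(x[3],-1,.15,.045)); q=seg(q,pose=grasp(x[3],-1,.15,.003))
E
python3 s5.py
```

```text
shuttle side [-0.9 -1.5]; shuttle top [-0.7 -1.1]; crank_hub side [ 1.5 -2.5]; crank_hub top [0.2 2.7]; crank_grip side [ 4.9 -2.8]; crank_grip top [-1.6  3.7]; tip side [-1.5 -0.9]; tray_mid side [ 0.8 -0.6]; tray_mid top [-1.4  0.8]; tray_mid top [0.4 0.5]; bay_empty side [-0.5  1.1]; bay_empty top [-0.4  2.5]; bay_full side [ 0.7 -0.8]; bay_full top [ 1.4 -0.1]; c1 top [-1.1  0.8]; c2 top [-0.4 -0.9]; crank_grip W [-0.6  2.1]; crank_hub W [ 0.6 -0.4]; tray_mid W [-0.  -2.6]; shuttle W [-2.3  0.4]; bay_empty W [ 0.  -0.3]; bay_full W [1.3 1. ]; crank_grip W [0.3 5.6]; crank_hub W [-0.3 -1. ]; tray_mid W [-0.5  0.3]; bay_empty W [-2.6 -2.7]; bay_full W [0.9 2.9]; crank_grip W [-0.   3.6]; crank_hub W [ 0.7 -5. ]; tray_mid W [-0.1 -1.4]; shuttle W [-3.8  1.5]; bay_empty W [-2.6 -1.6]; bay_full W [5.1 1.9]; 
 [ 0.598  -0.0368 -0.083  -0.1849  0.1138 -0.0036  0.1747 -0.0901  0.0817
 -0.0788] {'crank_hub': array([ 0.562 , -0.0338,  0.1616]), 'crank_grip': array([ 0.6029, -0.0468,  0.1909]), 'tray_mid': array([ 0.7111, -0.0498,  0.095 ]), 'bay_empty': array([ 0.7646, -0.141 ,  0.    ])}
16.5167 [-0.43  0.37  0.54  2.44  3.42  0.4   0.99]
[-0.001, 0.0, 0.0, 0.55, -0.02, 0.09] x 10 | q [-0.38, 0.52, 0.5, 2.42, 3.43, 0.53, 0.96] err 0.0 maxdq 0.016 tcp [0.577, -0.045, 0.228] tip z 0.212 posgap 0.0
[0.0, 0.0, 0.0, 0.42, 0.0, 0.07] x 10 | q [-0.34, 0.63, 0.48, 2.38, 3.42, 0.6, 0.95] err 0.0 maxdq 0.011 tcp [0.601, -0.047, 0.193] tip z 0.177 posgap 0.001
```

View pics/w2.png

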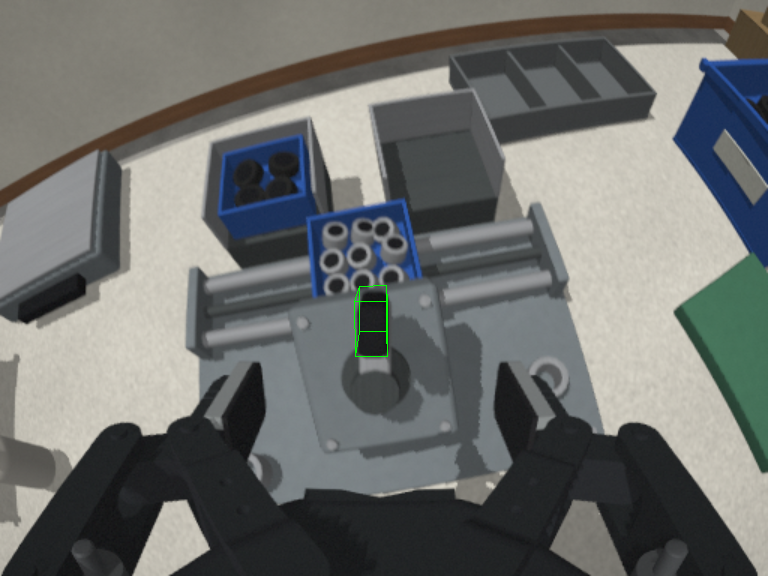

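The overlay box lands on the bar at (372,320) in the enlarged picture, and the jaws straddle it symmetrically. Going in and closing.

Call:
send_rows:
  commands:
    - [0, 0, 0, 0.55, -0.02, 0.09, 6]
    - [0, 0, 0, 0.55, -0.02, 0.09, 6]
    - [0, 0, 0, 0.55, -0.02, 0.09, 6]
    - [0, 0, 0, 0.55, -0.02, 0.09, 6]
    - [0, 0, 0, 0.55, -0.02, 0.09, 6]
    - [0, 0, 0, 0.55, -0.02, 0.09, 6]
    - [0, 0, 0, 0.55, -0.02, 0.09, 6]
    - [0, 0, 0, 0.55, -0.02, 0.09, 6]
    - [0, 0, 0, 0.55, -0.02, 0.09, 6]
    - [0, 0, 0, 0.55, -0.02, 0.09, 6]

```text
time: 17.35
tool_pos: [0.5765, -0.0448, 0.2266]
eef_rot: [-0.1, 0.911, -0.087, -0.39]
ft_force: [0.3, 0.4, -0.1]
finger_gap: 0.703
```

Call:
send_rows:
  commands:
    - [0, 0, 0, 0.42, 0, 0.07, 6]
    - [0, 0, 0, 0.42, 0, 0.07, 6]
    - [0, 0, 0, 0.42, 0, 0.07, 6]
    - [0, 0, 0, 0.42, 0, 0.07, 6]
    - [0, 0, 0, 0.42, 0, 0.07, 6]
    - [0, 0, 0, 0.42, 0, 0.07, 6]
    - [0, 0, 0, 0.42, 0, 0.07, 6]
    - [0, 0, 0, 0.42, 0, 0.07, 6]
    - [0, 0, 0, 0.42, 0, 0.07, 6]
    - [0, 0, 0, 0.42, 0, 0.07, 6]

```text
time: 18.18
tool_pos: [0.6002, -0.0465, 0.1915]
eef_rot: [-0.1, 0.911, -0.087, -0.39]
ft_force: [-0.0, 0.1, 0.1]
finger_gap: 0.699
```

Call:
send_rows:
  commands:
    - [0, 0, 0, 0, 0, 0, 3]
    - [0, 0, 0, 0, 0, 0, 2]
    - [0, 0, 0, 0, 0, 0, 1]
    - [0, 0, 0, 0, 0, 0, 1]
    - [0, 0, 0, 0, 0, 0, 1]
    - [0, 0, 0, 0, 0, 0, 1]
    - [0, 0, 0, 0, 0, 0, 1]
    - [0, 0, 0, 0, 0, 0, 1]
    - [0, 0, 0, 0, 0, 0, 1]
    - [0, 0, 0, 0, 0, 0, 1]

```text
time: 19.02
tool_pos: [0.5999, -0.0462, 0.1921]
eef_rot: [-0.1, 0.912, -0.086, -0.389]
ft_force: [-4.0, 4.4, 6.3]
finger_gap: 0.182
```

```bash
cat > s6.py <<'E'
from plan import *
from station import readout
import sys
fl=int(sys.argv[1]); nr=int(sys.argv[2]) if len(sys.argv)>2 else 10; beta=.15
s=readout.state(); q=np.array(s['joint_positions']); P,T=fk(q,g)
v=s['tool_pos']-hub; ph=np.arctan2(v@rz.apply(V),v@rz.apply(U)); y=T.as_matrix()[:,1]*fl; pho=np.arctan2(-y@rz.apply(U),y@rz.apply(V))
print('t',s['time'],'q',q.round(2),'phi pos',ph.round(3),'phi orient',pho.round(3),'radius',np.linalg.norm(v-n*(v@n)).round(4),'h',(v@n).round(4),'F',np.round(s['ft_force'],1),'gap',round(s['finger_gap'],3))
# row: rotation about n by -.1 about hub, from current pose, in tool axes
r=R.from_rotvec(-.1*n); P2=hub+r.apply(P-hub); d=100*T.inv().apply(P2-P); w=T.inv().apply(-.1*n)
row=np.r_[w.round(4),d.round(3)]; print(row.tolist()); q2=q.copy()
for c in range(6):
    q2,e=sim(q2,[row]*nr); print(c,q2.round(2),round(e,4))
E
python3 s6.py -1
```

```text
t 19.0167 q [-0.34  0.63  0.47  2.39  3.41  0.6   0.94] phi pos -0.184 phi orient -0.193 radius 0.0502 h 0.0027 F [-4.   4.4  6.3] gap 0.182
[0.0989, 0.0005, 0.0146, -0.006, 0.501, 0.02]
0 [-0.21  0.6   0.27  2.39  3.03  0.48  0.34] 0.0
1 [-0.03  0.58  0.01  2.39  2.67  0.38 -0.28] 0.0
2 [ 0.23  0.6  -0.37  2.38  2.39  0.37 -0.96] 0.0
3 [ 0.51  0.7  -0.81  2.37  2.24  0.53 -1.74] 0.0
4 [ 0.7   0.86 -1.15  2.36  2.18  0.83 -2.56] 0.0
5 [ 0.84  1.04 -1.25  2.35  2.04  1.16 -2.94] 0.4434
```

The grip is held: the gap is 15.5 mm on a 16 mm bar. Turning clockwise in constant screw rows.

Call:
send_rows:
  commands:
    - [0.099, 0, 0.015, 0, 0.5, 0.02, 1]
    - [0.099, 0, 0.015, 0, 0.5, 0.02, 1]
    - [0.099, 0, 0.015, 0, 0.5, 0.02, 1]
    - [0.099, 0, 0.015, 0, 0.5, 0.02, 1]
    - [0.099, 0, 0.015, 0, 0.5, 0.02, 1]
    - [0.099, 0, 0.015, 0, 0.5, 0.02, 1]
    - [0.099, 0, 0.015, 0, 0.5, 0.02, 1]
    - [0.099, 0, 0.015, 0, 0.5, 0.02, 1]
    - [0.099, 0, 0.015, 0, 0.5, 0.02, 1]
    - [0.099, 0, 0.015, 0, 0.5, 0.02, 1]

```text
time: 19.85
tool_pos: [0.5719, -0.0804, 0.1747]
eef_rot: [-0.493, 0.745, -0.326, -0.308]
ft_force: [-8.6, 6.3, 11.9]
finger_gap: 0.184
```

```bash
python3 s6.py -1; python3 - <<'E'
from h import *
eyes.grab_frame('top')
for d in models.landmark_of('top','tray_mid')[:2]: print(d['position'],atz('top',d['position'],.095),d['conf'])
E
```

```text
t 19.85 q [-0.21  0.59  0.27  2.38  3.03  0.47  0.34] phi pos -1.181 phi orient -1.198 radius 0.0494 h 0.0028 F [-8.6  6.3 11.9] gap 0.184
[0.099, 0.0001, 0.0142, -0.003, 0.493, 0.016]
0 [-0.02  0.58  0.    2.39  2.67  0.37 -0.28] 0.0
1 [ 0.24  0.6  -0.38  2.38  2.4   0.38 -0.96] 0.0
2 [ 0.52  0.7  -0.82  2.37  2.25  0.55 -1.75] 0.0
3 [ 0.69  0.86 -1.15  2.36  2.18  0.84 -2.57] 0.0
4 [ 0.84  1.04 -1.25  2.35  2.03  1.17 -2.94] 0.4478
5 [ 1.01  1.18 -1.25  2.33  1.86  1.41 -2.94] 0.8365
[270.2, 144.8] [ 0.70954259 -0.06150712  0.095     ] 0.88
```

Call:
send_rows:
  commands:
    - [0.099, 0, 0.015, -0.01, 0.5, 0.02, 1]
    - [0.099, 0, 0.015, -0.01, 0.5, 0.02, 1]
    - [0.099, 0, 0.015, -0.01, 0.5, 0.02, 1]
    - [0.099, 0, 0.015, -0.01, 0.5, 0.02, 1]
    - [0.099, 0, 0.015, -0.01, 0.5, 0.02, 1]
    - [0.099, 0, 0.015, -0.01, 0.5, 0.02, 1]
    - [0.099, 0, 0.015, -0.01, 0.5, 0.02, 1]
    - [0.099, 0, 0.015, -0.01, 0.5, 0.02, 1]
    - [0.099, 0, 0.015, -0.01, 0.5, 0.02, 1]
    - [0.099, 0, 0.015, -0.01, 0.5, 0.02, 1]

```text
time: 20.78
tool_pos: [0.5339, -0.0713, 0.1477]
eef_rot: [0.764, -0.397, 0.486, 0.151]
ft_force: [-0.6, 5.0, 0.1]
finger_gap: 0.18
```

```bash
python3 s6.py -1|head -2
```

```text
t 20.7833 q [-0.02  0.57  0.01  2.38  2.67  0.36 -0.27] phi pos -2.19 phi orient -2.198 radius 0.0488 h 0.0029 F [-0.6  5.   0.1] gap 0.18
[0.0989, -0.0006, 0.0145, -0.0, 0.487, 0.021]
```

Call:
send_rows:
  commands:
    - [0.099, 0, 0.015, 0, 0.5, 0.02, 1]
    - [0.099, 0, 0.015, 0, 0.5, 0.02, 1]
    - [0.099, 0, 0.015, 0, 0.5, 0.02, 1]
    - [0.099, 0, 0.015, 0, 0.5, 0.02, 1]
    - [0.099, 0, 0.015, 0, 0.5, 0.02, 1]
    - [0.099, 0, 0.015, 0, 0.5, 0.02, 1]
    - [0.099, 0, 0.015, 0, 0.5, 0.02, 1]
    - [0.099, 0, 0.015, 0, 0.5, 0.02, 1]
    - [0.099, 0, 0.015, 0, 0.5, 0.02, 1]
    - [0.099, 0, 0.015, 0, 0.5, 0.02, 1]

```text
time: 21.62
tool_pos: [0.5207, -0.0271, 0.1356]
eef_rot: [0.848, 0.05, 0.526, -0.044]
ft_force: [2.8, 5.3, -3.1]
finger_gap: 0.176
```

```bash
python3 s6.py -1
```

```text
t 21.6167 q [ 0.25  0.6  -0.38  2.37  2.39  0.36 -0.95] phi pos 3.075 phi orient 3.083 radius 0.0491 h 0.0026 F [ 2.8  5.3 -3.1] gap 0.176
[0.0988, -0.0007, 0.0152, -0.001, 0.49, 0.029]
0 [ 0.54  0.71 -0.84  2.37  2.25  0.55 -1.74] 0.0
1 [ 0.71  0.88 -1.18  2.37  2.2   0.86 -2.57] 0.0
2 [ 0.84  1.05 -1.25  2.36  2.04  1.19 -2.94] 0.4617
3 [ 1.    1.19 -1.25  2.34  1.86  1.44 -2.94] 0.8436
4 [ 1.12  1.3  -1.25  2.31  1.74  1.7  -2.94] 0.916
5 [ 1.2   1.39 -1.25  2.27  1.66  1.95 -2.94] 0.9714
```

Call:
send_rows:
  commands:
    - [0.099, 0, 0.015, 0, 0.5, 0.025, 1]
    - [0.099, 0, 0.015, 0, 0.5, 0.025, 1]
    - [0.099, 0, 0.015, 0, 0.5, 0.025, 1]
    - [0.099, 0, 0.015, 0, 0.5, 0.025, 1]
    - [0.099, 0, 0.015, 0, 0.5, 0.025, 1]
    - [0.099, 0, 0.015, 0, 0.5, 0.025, 1]
    - [0.099, 0, 0.015, 0, 0.5, 0.025, 1]
    - [0.099, 0, 0.015, 0, 0.5, 0.025, 1]
    - [0.099, 0, 0.015, 0, 0.5, 0.025, 1]
    - [0.099, 0, 0.015, 0, 0.5, 0.025, 1]

```text
time: 22.45
tool_pos: [0.5447, 0.0116, 0.1498]
eef_rot: [0.723, 0.484, 0.437, -0.227]
ft_force: [3.9, 5.8, -6.0]
finger_gap: 0.179
```

```bash
python3 s6.py -1|head -3; python3 - <<'E'
from h import *
eyes.grab_frame('top')
for k in ('tray_mid','bay_empty'):
  for d in models.landmark_of('top',k)[:2]: print(d['position'],atz('top',d['position'],.095 if k[0]=='t' else 0),d['conf'])
E
cat > s7.py <<'E'
from plan import *
from station import readout
q=np.array(readout.state()['joint_positions']); P,T=fk(q,g); v=P-hub; ph=np.arctan2(v@rz.apply(V),v@rz.apply(U))
off=.003
print('retreat'); 
q=seg(q,pose=(P+.06*n,T),nr=10)
p,r=fk(q,g)
# half turn about tool x, 30 rows, TCP held
row=[-.105,0,0,0,0,0]; Q=[]
for _ in range(30): q,e=sim(q,[row]); Q.append(q)
Q=np.array(Q); print('rolled',q.round(2),e,Q.min(0).round(2),Q.max(0).round(2))
q=seg(q,pose=grasp(ph,1,.15,.06),nr=10); q=seg(q,pose=grasp(ph,1,.15,.003),nr=10)
pe,Q=run(q,ph,1,.15,4); print(ph-pe,Q[-1].round(2))
E
python3 s7.py
```

```text
t 22.45 q [ 0.54  0.71 -0.83  2.36  2.24  0.53 -1.73] phi pos 2.071 phi orient 2.081 radius 0.0499 h 0.0024 F [ 3.9  5.8 -6. ] gap 0.179
[0.0988, -0.0002, 0.0157, -0.004, 0.498, 0.03]
0 [ 0.71  0.88 -1.18  2.36  2.19  0.85 -2.56] 0.0
[283.6, 145.4] [ 0.70707457 -0.09966734  0.095     ] 0.59
[292.9, 131.8] [ 0.78199691 -0.13873835  0.        ] 0.78
[401.2, 218.4] [ 0.50227754 -0.45523386  0.        ] 0.18
retreat
[0.0, 0.0, 0.0, -0.59, 0.0, -0.09] x 10 | q [0.56, 0.54, -0.84, 2.41, 2.16, 0.41, -1.71] err 0.0 maxdq 0.018 tcp [0.511, 0.014, 0.199] tip z 0.18 posgap 0.001
rolled [ 0.03  0.43 -0.08  2.42  3.32  0.26  0.26] 3.851986868883954e-08 [ 0.03  0.43 -0.81  2.41  2.18  0.25 -1.63] [ 0.55  0.53 -0.08  2.42  3.32  0.4   0.26]
[0.002, 0.001, -0.0, 0.02, -0.0, 0.02] x 10 | q [-0.0, 0.43, -0.06, 2.43, 3.29, 0.27, 0.26] err 0.0 maxdq 0.003 tcp [0.511, 0.016, 0.197] tip z 0.178 posgap 0.0
[0.0, -0.0, -0.0, 0.57, -0.0, -0.08] x 10 | q [-0.01, 0.58, -0.03, 2.39, 3.28, 0.37, 0.28] err 0.0 maxdq 0.015 tcp [0.544, 0.014, 0.149] tip z 0.131 posgap 0.0
4.000000000000002 [ 0.59  0.74 -0.91  2.37  2.    0.84 -2.39]
```

Call:
send_rows:
  commands:
    - [0, 0, 0, 0, 0, 0, 6]
    - [0, 0, 0, 0, 0, 0, 6]
    - [0, 0, 0, 0, 0, 0, 6]
    - [0, 0, 0, 0, 0, 0, 6]
    - [0, 0, 0, -0.98, 0, -0.15, 6]
    - [0, 0, 0, -0.98, 0, -0.15, 6]
    - [0, 0, 0, -0.98, 0, -0.15, 6]
    - [0, 0, 0, -0.98, 0, -0.15, 6]
    - [0, 0, 0, -0.98, 0, -0.15, 6]
    - [0, 0, 0, -0.98, 0, -0.15, 6]

```text
time: 23.43
tool_pos: [0.5096, 0.0131, 0.1988]
eef_rot: [0.724, 0.483, 0.438, -0.228]
ft_force: [-0.3, -0.2, -0.1]
finger_gap: 0.7
```

Call:
send_rows:
  commands:
    - [-0.105, 0, 0, 0, 0, 0, 6]
    - [-0.105, 0, 0, 0, 0, 0, 6]
    - [-0.105, 0, 0, 0, 0, 0, 6]
    - [-0.105, 0, 0, 0, 0, 0, 6]
    - [-0.105, 0, 0, 0, 0, 0, 6]
    - [-0.105, 0, 0, 0, 0, 0, 6]
    - [-0.105, 0, 0, 0, 0, 0, 6]
    - [-0.105, 0, 0, 0, 0, 0, 6]
    - [-0.105, 0, 0, 0, 0, 0, 6]
    - [-0.105, 0, 0, 0, 0, 0, 6]

```text
time: 24.27
tool_pos: [0.5099, 0.013, 0.1986]
eef_rot: [0.868, 0.053, 0.493, 0.024]
ft_force: [-0.2, 0.9, 0.1]
finger_gap: 0.7
```

Call:
send_rows:
  commands:
    - [-0.105, 0, 0, 0, 0, 0, 6]
    - [-0.105, 0, 0, 0, 0, 0, 6]
    - [-0.105, 0, 0, 0, 0, 0, 6]
    - [-0.105, 0, 0, 0, 0, 0, 6]
    - [-0.105, 0, 0, 0, 0, 0, 6]
    - [-0.105, 0, 0, 0, 0, 0, 6]
    - [-0.105, 0, 0, 0, 0, 0, 6]
    - [-0.105, 0, 0, 0, 0, 0, 6]
    - [-0.105, 0, 0, 0, 0, 0, 6]
    - [-0.105, 0, 0, 0, 0, 0, 6]

```text
time: 25.1
tool_pos: [0.5099, 0.0131, 0.1986]
eef_rot: [0.778, -0.39, 0.414, 0.268]
ft_force: [-0.1, 0.1, 0.1]
finger_gap: 0.704
```

Call:
send_rows:
  commands:
    - [-0.105, 0, 0, 0, 0, 0, 6]
    - [-0.105, 0, 0, 0, 0, 0, 6]
    - [-0.105, 0, 0, 0, 0, 0, 6]
    - [-0.105, 0, 0, 0, 0, 0, 6]
    - [-0.105, 0, 0, 0, 0, 0, 6]
    - [-0.105, 0, 0, 0, 0, 0, 6]
    - [-0.105, 0, 0, 0, 0, 0, 6]
    - [-0.105, 0, 0, 0, 0, 0, 6]
    - [-0.105, 0, 0, 0, 0, 0, 6]
    - [-0.105, 0, 0, 0, 0, 0, 6]

```text
time: 25.93
tool_pos: [0.5099, 0.0132, 0.1986]
eef_rot: [-0.478, 0.727, -0.224, -0.439]
ft_force: [1.1, -0.2, 0.1]
finger_gap: 0.705
```

```bash
cat > s8.py <<'E'
from plan import *
from station import readout,eyes,models
from fit import projw
import cv2
s=readout.state(); q=np.array(s['joint_positions']); print(s['time'],q.round(2))
PH=2.071; G=grasp(PH,1,.15,0)[0]
m=eyes.camera_model('wrist'); im=eyes.grab_frame('wrist'); d=models.landmark_of('wrist','crank_grip')[:2]
print([(k['position'],k['conf']) for k in d],projw(G,m))
er=rz.apply(np.cos(PH)*U+np.sin(PH)*V); et=np.cross(n,er)
B=np.array([G+a*.014*er+b*.008*et+c*n for c in(.018,-.032) for a,b in((1,1),(1,-1),(-1,-1),(-1,1))])
big=cv2.resize(im[:,:,::-1],(768,576)); b=projw(B,m)*1.5
for i in range(4):
    for j,k in((i,(i+1)%4),(i+4,(i+1)%4+4),(i,i+4)): cv2.line(big,b[j].astype(int),b[k].astype(int),(0,255,0),1)
cv2.imwrite('pics/w3.png',big)
p0=(np.array([.5447,.0116,.1498]),grasp(PH+.005,1,.15)[1]); q=seg(q,pose=p0)
E
python3 s8.py
```

```text
25.9333 [ 0.04  0.43 -0.1   2.42  3.28  0.25  0.31]
[([252.3, 208.8], 0.73)] [[249.1031677  210.13395494]]
[0.002, 0.001, -0.0, 0.59, -0.01, -0.08] x 10 | q [0.01, 0.58, -0.06, 2.38, 3.25, 0.36, 0.33] err 0.0 maxdq 0.015 tcp [0.544, 0.012, 0.15] tip z 0.131 posgap 0.0
```

View pics/w3.png

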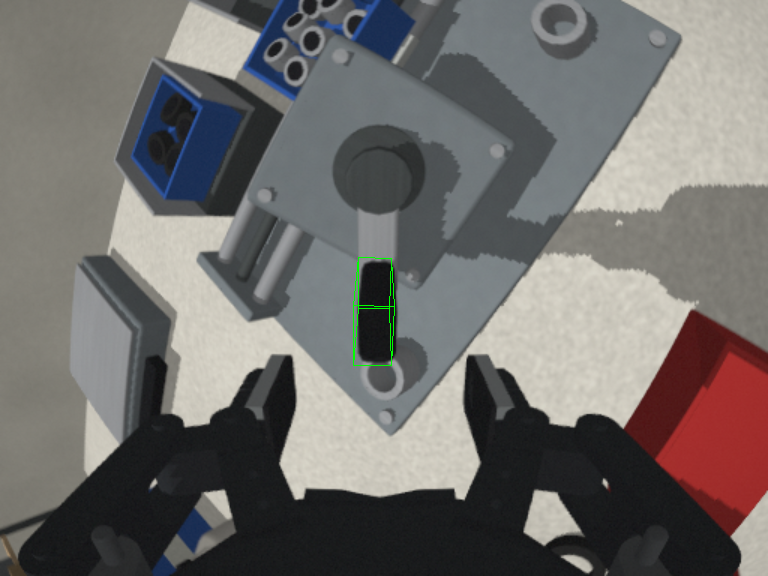

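The bar is at (376,310), between the jaws at (280,400) and (480,400). Going in again and closing.

Call:
send_rows:
  commands:
    - [0.002, 0, 0, 0.59, -0.01, -0.08, 6]
    - [0.002, 0, 0, 0.59, -0.01, -0.08, 6]
    - [0.002, 0, 0, 0.59, -0.01, -0.08, 6]
    - [0.002, 0, 0, 0.59, -0.01, -0.08, 6]
    - [0.002, 0, 0, 0.59, -0.01, -0.08, 6]
    - [0.002, 0, 0, 0.59, -0.01, -0.08, 6]
    - [0.002, 0, 0, 0.59, -0.01, -0.08, 6]
    - [0.002, 0, 0, 0.59, -0.01, -0.08, 6]
    - [0.002, 0, 0, 0.59, -0.01, -0.08, 6]
    - [0.002, 0, 0, 0.59, -0.01, -0.08, 6]

```text
time: 26.87
tool_pos: [0.5447, 0.012, 0.1493]
eef_rot: [-0.487, 0.721, -0.23, -0.436]
ft_force: [-0.3, 0.4, -0.4]
finger_gap: 0.703
```

Call:
send_rows:
  commands:
    - [0, 0, 0, 0, 0, 0, 3]
    - [0, 0, 0, 0, 0, 0, 2]
    - [0, 0, 0, 0, 0, 0, 1]
    - [0, 0, 0, 0, 0, 0, 1]
    - [0, 0, 0, 0, 0, 0, 1]
    - [0, 0, 0, 0, 0, 0, 1]
    - [0, 0, 0, 0, 0, 0, 1]
    - [0, 0, 0, 0, 0, 0, 1]
    - [0, 0, 0, 0, 0, 0, 1]
    - [0, 0, 0, 0, 0, 0, 1]

```text
time: 27.7
tool_pos: [0.5445, 0.0122, 0.1503]
eef_rot: [-0.487, 0.721, -0.229, -0.436]
ft_force: [-2.3, 1.3, 6.0]
finger_gap: 0.177
```

```bash
python3 s6.py 1
```

```text
t 27.7 q [ 0.03  0.57 -0.08  2.38  3.26  0.36  0.32] phi pos 2.064 phi orient 2.074 radius 0.0504 h 0.0029 F [-2.3  1.3  6. ] gap 0.177
[0.0988, -0.0001, -0.0156, -0.005, -0.503, -0.029]
0 [ 0.23  0.59 -0.35  2.37  2.92  0.51 -0.3 ] 0.0
1 [ 0.37  0.63 -0.57  2.37  2.57  0.68 -0.93] 0.0
2 [ 0.49  0.68 -0.76  2.37  2.24  0.81 -1.62] 0.0
3 [ 0.6   0.76 -0.96  2.37  1.97  0.88 -2.37] 0.0
4 [ 0.76  0.97 -1.25  2.36  1.79  1.06 -2.94] 0.21
5 [ 0.89  1.1  -1.25  2.33  1.71  1.03 -2.94] 0.8017
```

Three more calls (3.0 rad), then measure the tray against the bay.

Call:
send_rows:
  commands:
    - [0.099, 0, -0.0155, 0, -0.5, -0.028, 1]
    - [0.099, 0, -0.0155, 0, -0.5, -0.028, 1]
    - [0.099, 0, -0.0155, 0, -0.5, -0.028, 1]
    - [0.099, 0, -0.0155, 0, -0.5, -0.028, 1]
    - [0.099, 0, -0.0155, 0, -0.5, -0.028, 1]
    - [0.099, 0, -0.0155, 0, -0.5, -0.028, 1]
    - [0.099, 0, -0.0155, 0, -0.5, -0.028, 1]
    - [0.099, 0, -0.0155, 0, -0.5, -0.028, 1]
    - [0.099, 0, -0.0155, 0, -0.5, -0.028, 1]
    - [0.099, 0, -0.0155, 0, -0.5, -0.028, 1]

```text
time: 28.53
tool_pos: [0.5839, 0.0093, 0.178]
eef_rot: [0.803, -0.417, 0.354, 0.237]
ft_force: [-6.0, 2.4, 8.4]
finger_gap: 0.18
```

Call:
send_rows:
  commands:
    - [0.099, 0, -0.0155, 0, -0.5, -0.028, 1]
    - [0.099, 0, -0.0155, 0, -0.5, -0.028, 1]
    - [0.099, 0, -0.0155, 0, -0.5, -0.028, 1]
    - [0.099, 0, -0.0155, 0, -0.5, -0.028, 1]
    - [0.099, 0, -0.0155, 0, -0.5, -0.028, 1]
    - [0.099, 0, -0.0155, 0, -0.5, -0.028, 1]
    - [0.099, 0, -0.0155, 0, -0.5, -0.028, 1]
    - [0.099, 0, -0.0155, 0, -0.5, -0.028, 1]
    - [0.099, 0, -0.0155, 0, -0.5, -0.028, 1]
    - [0.099, 0, -0.0155, 0, -0.5, -0.028, 1]

```text
time: 29.37
tool_pos: [0.6018, -0.0328, 0.1931]
eef_rot: [0.92, -0.012, 0.391, -0.02]
ft_force: [-9.7, 3.4, 14.1]
finger_gap: 0.18
```

```bash
python3 s6.py 1|head -3
```

```text
t 29.3667 q [ 0.37  0.63 -0.57  2.37  2.56  0.68 -0.94] phi pos 0.085 phi orient 0.067 radius 0.0507 h 0.0031 F [-9.7  3.4 14.1] gap 0.18
[0.0988, -0.0001, -0.0156, -0.003, -0.507, -0.016]
0 [ 0.49  0.68 -0.76  2.37  2.23  0.81 -1.62] 0.0
```

Call:
send_rows:
  commands:
    - [0.099, 0, -0.0155, 0, -0.5, -0.028, 1]
    - [0.099, 0, -0.0155, 0, -0.5, -0.028, 1]
    - [0.099, 0, -0.0155, 0, -0.5, -0.028, 1]
    - [0.099, 0, -0.0155, 0, -0.5, -0.028, 1]
    - [0.099, 0, -0.0155, 0, -0.5, -0.028, 1]
    - [0.099, 0, -0.0155, 0, -0.5, -0.028, 1]
    - [0.099, 0, -0.0155, 0, -0.5, -0.028, 1]
    - [0.099, 0, -0.0155, 0, -0.5, -0.028, 1]
    - [0.099, 0, -0.0155, 0, -0.5, -0.028, 1]
    - [0.099, 0, -0.0155, 0, -0.5, -0.028, 1]

```text
time: 30.2
tool_pos: [0.5817, -0.0752, 0.1818]
eef_rot: [0.811, 0.397, 0.332, -0.272]
ft_force: [-13.1, 4.6, 22.6]
finger_gap: 0.181
```

```bash
python3 s6.py 1|head -3; cat > s9.py <<'E'
from plan import *
from h import *
for k in range(2):
    im={c:eyes.grab_frame(c) for c in('top','side')}
    for c in('top','side'):
        r={}
        for nm,z in(('tray_mid',.095),('bay_empty',0.)):
            d=models.landmark_of(c,nm)
            if d: r[nm]=rz.inv().apply(atz(c,d[0]['position'],z)-[x[0],x[1],0]); print(c,nm,np.round(d[0]['position'],1),r[nm].round(4),round(d[0]['conf'],2))
import sys
cv2.imwrite(f'pics/{sys.argv[1]}.png',np.vstack([cv2.resize(im['top'][80:230,185:345,::-1],(640,600))]))
E
python3 s9.py t2
```

```text
t 30.2 q [ 0.49  0.68 -0.77  2.37  2.23  0.81 -1.62] phi pos -0.914 phi orient -0.935 radius 0.05 h 0.0032 F [-13.1   4.6  22.6] gap 0.181
[0.0988, -0.0002, -0.0157, -0.003, -0.499, -0.014]
0 [ 0.6   0.76 -0.96  2.36  1.96  0.87 -2.37] 0.0
top tray_mid [294.8 147.8] [ 0.1089 -0.0858  0.095 ] 0.96
top bay_empty [291.2 133.3] [ 0.1866 -0.0812  0.    ] 0.7
side tray_mid [323.5 225.3] [ 0.1132 -0.0813  0.095 ] 0.75
side bay_empty [342.2 254.7] [ 0.1729 -0.0856  0.    ] 0.97
top tray_mid [292.5 145.3] [ 0.1159 -0.079   0.095 ] 0.9
top bay_empty [294.4 135.4] [ 0.1804 -0.0915  0.    ] 0.9
side tray_mid [322.9 227.1] [ 0.1093 -0.089   0.095 ] 0.81
side bay_empty [158.8 248.9] [-0.3061 -0.0024  0.    ] 0.67
```

View pics/t2.png

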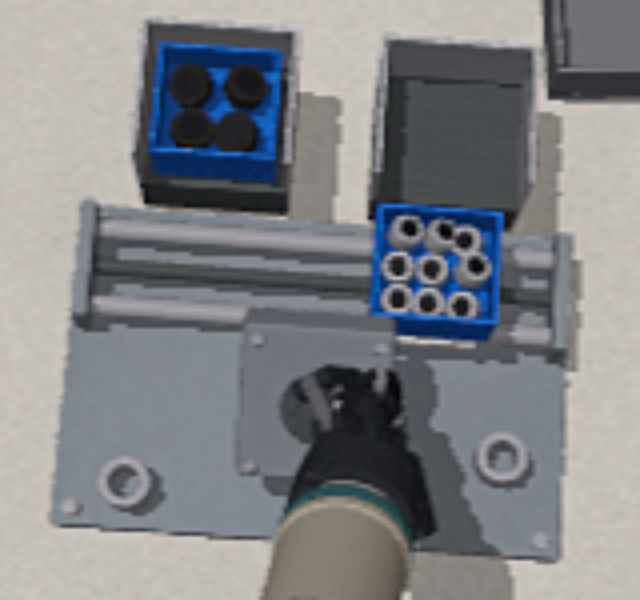

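The tray at (438,268) is nearly in front of the empty bay, whose middle is around (445,130). I'll back-project the picked edges and check them against the known widths.

```bash
python3 - <<'E'
from plan import *
from h import *
f=lambda px,z:rz.inv().apply(atz('top',[185+px[0]/4,80+px[1]/4],z)-[x[0],x[1],0]).round(4)
for nm,pt,z in(('tray rl',(377,204),.095),('tray rr',(503,212),.095),('tray fl',(371,331),.095),('tray fr',(497,340),.095),
 ('bay rear l',(386,38),.106),('bay rear r',(541,47),.106),('bay front l',(369,205),.106),('bay front r',(519,221),.106)): print(nm,f(pt,z))
im=eyes.grab_frame('top'); c=cv2.resize(im[95:175,265:335,::-1],None,fx=8,fy=7.5,interpolation=cv2.INTER_CUBIC); cv2.imwrite('pics/t3.png',c)
E
```

```text
tray rl [ 0.1562 -0.0391  0.095 ]
tray rr [ 0.1561 -0.1297  0.095 ]
tray fl [ 0.0618 -0.0396  0.095 ]
tray fr [ 0.0609 -0.1289  0.095 ]
bay rear l [ 0.2787 -0.0387  0.106 ]
bay rear r [ 0.2793 -0.1513  0.106 ]
bay front l [ 0.1509 -0.0329  0.106 ]
bay front r [ 0.146  -0.1398  0.106 ]
```

View pics/t3.png

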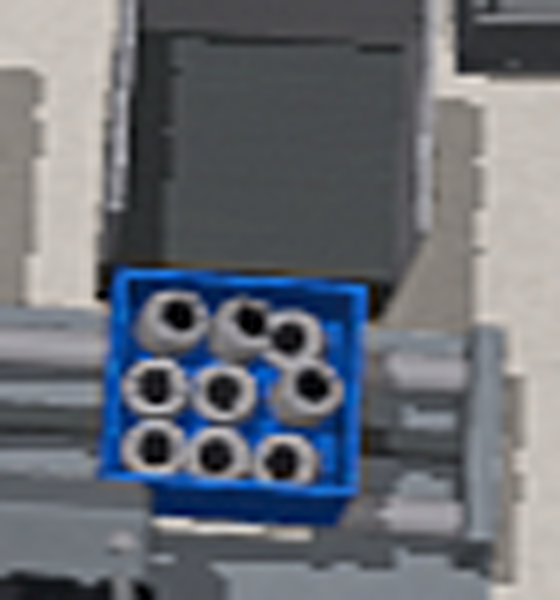

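```bash
python3 - <<'E'
from plan import *
from h import *
f=lambda px,z:rz.inv().apply(atz('top',[265+px[0]/8,95+px[1]/7.5],z)-[x[0],x[1],0]).round(4)
for nm,pt,z in(('bay fl',(105,210),.106),('bay fr',(432,237),.106),('inner fl',(127,210),.106),('inner fr',(414,237),.106),('bay l y60',(114,60),.106),('bay r y60',(438,80),.106),
 ('tray rl',(115,270),.095),('tray rr',(368,287),.095),('tray fl',(100,477),.095),('tray fr',(357,496),.095)): print(nm,f(pt,z))
E
```

```text
bay fl [ 0.1758 -0.0341  0.106 ]
bay fr [ 0.1727 -0.1511  0.106 ]
inner fl [ 0.1763 -0.042   0.106 ]
inner fr [ 0.1723 -0.1447  0.106 ]
bay l y60 [ 0.2366 -0.0343  0.106 ]
bay r y60 [ 0.2363 -0.1512  0.106 ]
tray rl [ 0.1562 -0.0394  0.095 ]
tray rr [ 0.1553 -0.1305  0.095 ]
tray fl [ 0.0739 -0.0383  0.095 ]
tray fr [ 0.0723 -0.1295  0.095 ]
```

Tray middle is at y ≈ -0.0845 and bay middle at ≈ -0.093 (shuttle frame), so 8 mm remain, about 0.72 rad.

Call:
send_rows:
  commands:
    - [0.099, 0, -0.0155, -0.02, -0.5, -0.02, 1]
    - [0.099, 0, -0.0155, -0.02, -0.5, -0.02, 1]
    - [0.099, 0, -0.0155, -0.02, -0.5, -0.02, 1]
    - [0.099, 0, -0.0155, -0.02, -0.5, -0.02, 1]
    - [0.099, 0, -0.0155, -0.02, -0.5, -0.02, 1]
    - [0.099, 0, -0.0155, -0.02, -0.5, -0.02, 1]
    - [0.099, 0, -0.0155, -0.02, -0.5, -0.02, 1]
    - [0.03, 0, -0.005, 0, -0.15, -0.005, 1]
    - [0, 0, 0, 0, 0, 0, 1]
    - [0, 0, 0, 0, 0, 0, 1]

```text
time: 31.68
tool_pos: [0.5526, -0.0824, 0.162]
eef_rot: [0.603, 0.638, 0.237, -0.417]
ft_force: [-5.3, 3.9, 12.6]
finger_gap: 0.18
```

```bash
python3 s6.py 1|head -1; python3 s9.py t4; python3 - <<'E'
from plan import *
q=np.array(__import__('station').readout.state()['joint_positions']); P,T=fk(q,g); seg(q,pose=(P+.06*n,T),nr=6); seg(q,pose=(P+.16*n,T),nr=16)
E
```

```text
t 31.6833 q [ 0.57  0.73 -0.91  2.36  2.03  0.86 -2.16] phi pos -1.656 phi orient -1.665 radius 0.0494 h 0.0034 F [-5.3  3.9 12.6] gap 0.18
top tray_mid [297.3 144.7] [ 0.1186 -0.0926  0.095 ] 0.63
top bay_empty [258.3 289.6] [-0.2948 -0.0072  0.    ] 0.75
side tray_mid [322.3 230.4] [ 0.1037 -0.103   0.095 ] 0.78
side bay_empty [158.7 248.6] [-0.3065 -0.0011  0.    ] 0.88
top tray_mid [296.1 146.8] [ 0.1121 -0.0894  0.095 ] 0.66
top bay_empty [289.5 134.9] [ 0.181  -0.0762  0.    ] 0.58
side tray_mid [321.5 229.6] [ 0.1027 -0.0994  0.095 ] 0.85
side bay_empty [344.  251.8] [ 0.1818 -0.0741  0.    ] 0.87
[0.0, 0.0, 0.0, -0.99, 0.0, 0.15] x 6 | q [0.62, 0.57, -0.95, 2.41, 1.91, 0.76, -2.11] err 0.0 maxdq 0.028 tcp [0.518, -0.079, 0.211] tip z 0.193 posgap 0.0
[0.0, 0.0, 0.0, -0.99, 0.0, 0.15] x 16 | q [0.75, 0.24, -0.98, 2.43, 1.58, 0.49, -1.82] err 0.0 maxdq 0.05 tcp [0.461, -0.074, 0.293] tip z 0.275 posgap 0.001
```

View pics/t4.png

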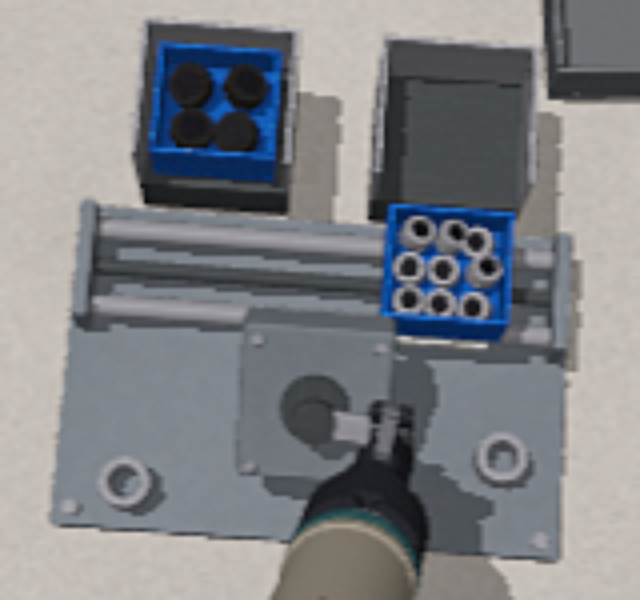

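The tray's rear corners at (388,205) and (514,213) have shifted by about 8 mm and now lie between the bay walls. Releasing and retreating.

Call:
send_rows:
  commands:
    - [0, 0, 0, 0, 0, 0, 6]
    - [0, 0, 0, 0, 0, 0, 6]
    - [0, 0, 0, 0, 0, 0, 6]
    - [0, 0, 0, 0, 0, 0, 6]
    - [0, 0, 0, -0.98, 0, 0.15, 6]
    - [0, 0, 0, -0.98, 0, 0.15, 6]
    - [0, 0, 0, -0.98, 0, 0.15, 6]
    - [0, 0, 0, -0.98, 0, 0.15, 6]
    - [0, 0, 0, -0.98, 0, 0.15, 6]
    - [0, 0, 0, -0.98, 0, 0.15, 6]

```text
time: 33.12
tool_pos: [0.5175, -0.0799, 0.2101]
eef_rot: [0.602, 0.637, 0.238, -0.417]
ft_force: [0.9, -0.3, 0.5]
finger_gap: 0.704
```

Call:
send_rows:
  commands:
    - [0, 0, 0, -0.98, 0, 0.15, 6]
    - [0, 0, 0, -0.98, 0, 0.15, 6]
    - [0, 0, 0, -0.98, 0, 0.15, 6]
    - [0, 0, 0, -0.98, 0, 0.15, 6]
    - [0, 0, 0, -0.98, 0, 0.15, 6]
    - [0, 0, 0, -0.98, 0, 0.15, 6]
    - [0, 0, 0, -0.98, 0, 0.15, 6]
    - [0, 0, 0, -0.98, 0, 0.15, 6]
    - [0, 0, 0, 0, 0, 0, 6]
    - [0, 0, 0, 0, 0, 0, 6]

```text
time: 33.95
tool_pos: [0.473, -0.0762, 0.2752]
eef_rot: [0.603, 0.637, 0.237, -0.417]
ft_force: [-0.2, -0.5, 0.2]
finger_gap: 0.699
```

```bash
cat > s10.py <<'E'
from plan import *
from h import *
import fit
s=readout.state(); print(s['time'],s['ft_force'],np.abs(s['qvel']).max())
m=eyes.camera_model('wrist'); im=eyes.grab_frame('wrist'); t=eyes.grab_frame('top')
print([(d['position'],round(d['conf'],2)) for k in('tray_mid','bay_empty') for d in models.landmark_of('wrist',k)[:1]])
big=cv2.resize(im[:,:,::-1],(768,576),interpolation=cv2.INTER_CUBIC)
W=lambda L:rz.apply(np.array(L,float))+[x[0],x[1],0]
by=-.0928
def poly(img,pts,col):
    cv2.polylines(img,[np.round(pts).astype(int)],True,col,1)
tr=W([[.115+a*.0425,by+b*.045,.095] for a,b in((1,1),(1,-1),(-1,-1),(-1,1))]); ba=W([[a,by+b*.057,.106] for a,b in((.1745,1),(.1745,-1),(.2795,-1),(.2795,1))])
for P,c in((tr,(0,255,255)),(ba,(0,255,0))): poly(big,fit.projw(P,m)*1.5,c)
c=cv2.resize(t[95:175,265:335,::-1],None,fx=7,fy=7,interpolation=cv2.INTER_CUBIC)
for P,cc in((tr,(0,255,255)),(ba,(0,255,0))): poly(c,(proj('top',P)-[265,95])*7+3,cc)
cv2.imwrite('pics/t5.png',c); pp=fit.projw(np.vstack([tr,ba]),m)*1.5; print(pp.round())
cv2.imwrite('pics/w5.png',big)
E
python3 s10.py
```

```text
33.95 [-0.2046361  -0.54855069  0.23612941] 0.03361403247688935
[([319.0, 146.7], 0.58)]
[[510. 174.]
 [509. 259.]
 [450. 285.]
 [446. 189.]
 [529. 161.]
 [527. 268.]
 [578. 243.]
 [583. 150.]]
```

View pics/t5.png

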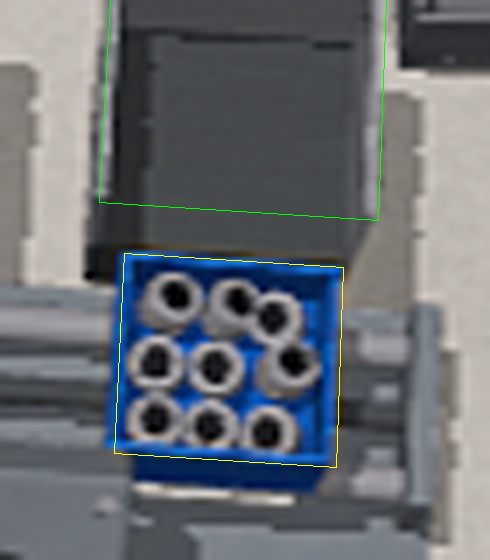

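View pics/w5.png

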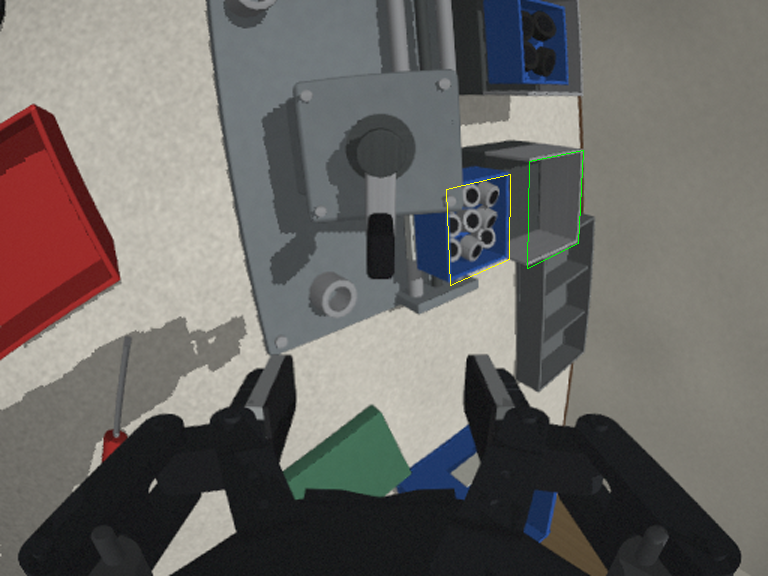

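```bash
python3 -c "
from station import ctrl,readout
print(readout.state()['ft_force'],ctrl.sign_off())"
```

```text
the job is handed in; nothing more can be done
[-0.60012141 -0.19236256  0.74797658] None
```

The tray now stands in front of the empty bay, moved only by the crank, and the job is handed in. No verdict came back. I turned the crank about 7.75 rad clockwise in two grasps, with one regrip halfway, then let go and backed the gripper off about 14 cm along the crank axis.

- **Tray position:** in the last top view, the drawn outlines put the tray within about 2 mm of the bay's middle, against the 8 mm allowed.
- **Robot clear:** the force reading was under 1 N after release, so nothing was being touched. The strongest force I saw while turning was about 27 N, read between moves.
- **Other things on the table:** nothing looked disturbed in the pictures, but I did not measure each item.
- **Disagreement:** the network's side-view tray readings were 7–10 mm farther to −y than the top view. It also sometimes reported the red box as the bay. I trusted the top-view edges, which matched the given tray and bay widths to within about 4 mm and agreed with the crank angle turned.

The run took about 34 s of the 72 s limit.

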